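# Pack the part-used reagent cassettes into the cold box and latch it

## Robot

A 7-joint arm with a two-finger parallel gripper is mounted at the origin on the work surface. World frame = base frame: x ahead of the robot, y to its left, z up, the work surface at z = 0. Lengths are in m, angles in degrees, forces in N, time in s.
With the tool pointing down it reaches from about 0.4 to 0.85 m from the base axis. Payload 10.4 kg.
Tool frame: the origin (TCP) lies midway between the tips of the shut fingers; the grasp point (between the pads) lies 19 mm behind it; z points along the fingers, y is the direction in which the jaws open and shut (so a half turn about z gives the same grasp; the last joint's range is limited). The gripper opens to 85 mm and grips with 20 to 120 N. Pads are 22 mm wide; open, the fingers measure 114 mm over their backs; the gripper's body (76 mm by 85 mm) begins 54 mm behind the grasp point. The pads swing forward as they close: fully open they stand 13 mm farther back than shut.
Start: joints at [-76.925, 19.034, -3.707, 83.658, 1.238, 77.344, -5.071], TCP at [0.155, 0.605, 0.231] pointing down, gripper open.
Joint ranges: [-148.97, 148.97], [-28.65, 121.19], [-84.17, 76.75], [9.2, 138.47], [-72.65, 252.65], [3.7, 117.97], [-149.18, 149.18]. Speed limits (degrees/s): [127.2, 127.2, 159.86, 159.86, 180, 180, 180].

## Interface

Orientations are given as [roll, pitch, yaw] about the fixed x, y, z axes, in that order (R = Rz(yaw) Ry(pitch) Rx(roll)).
In Python, from cell import telemetry, cams, order gives the robot as it stands.
- The arm moves only by the tool apply_moves, never from a script. Its argument "plan" is one flat list of numbers, 7 for each row, row after row: the shift along the tool's x, y, z in cm, then the turn, a rotation vector about the tool's x, y, z in degrees, then the opening in per cent of the stroke, from 0 (shut) to 100 (fully open). In form: [x, y, z, wx, wy, wz, claw, x, y, z, wx, wy, wz, claw, ...]. A call has exactly 10 rows; each row is the pose to reach, as a shift and turn from the pose measured when the call began, along the tool's axes at that moment; what a row does not reach only later rows make up. A row lasts 1/12 s, in which the tool goes at most 41.7 mm and 7.16 degrees, less where a joint would pass 70% of its speed; a pose out of reach is approached as far as the arm can. A call with a gripper value outside its range is refused whole. The fingers move at their own pace and stop on an object; "force" is the grip in N (left out, the last holds). Time passes only in rows, so rows that repeat a pose let the fingers close, or fill a call up. It gives the time, the measured TCP pose, the force and the opening at its end, in the units of the state.
- telemetry.observe(): the state, without advancing time (a new reading comes with each control period).
- cams.grab_frame(name): name is "side" or "top" or "wrist"; returns a dict with "image" (480x640x3 uint8, blue, green, red), "range_z" (480x640 float32, m along the optical axis (not along the pixel's ray), 0 where there is no reading), "fx", "fy", "cx", "cy" (pixels), "D" ([k1, k2, p1, p2, k3] as OpenCV has them; the pictures are not rectified), "R" (3x3) and "t" (3): a world point X has camera coordinates R X + t. Camera axes: x right, y down, z forward; pixel columns grow to the right and rows downward; lengths in m; the calibration is good to about 2 mm. A picture is of the moment at which its call begins.
- order.finish_job(): hands the job in, once; it reports no verdict.
The state is a dict: "t": time; "joint_pos": joint angles; "qvel": joint speeds; "joint_torque": joint torques, N m; "position": TCP position; "eef_rot": TCP orientation; "wrist_force": force on the tool from outside, world axes, zero at the start; "ft_torque": the same for the moment, N m; "finger_gap": finger opening in m.
Only numpy, scipy, OpenCV 4.12 (cv2) and the standard library are available. Lean on these libraries where they do the work, as an engineer would, in place of code of your own. Each camera call takes 0.05 s, during which the arm holds its last target. There are 200 camera calls.

## Task

Pack the cold box for the fridge: lay the blue cold pack flat in the small compartment, and free every reagent cassette from the black tray by squeezing its two red side tabs together and stand it upright on the floor of the large compartment. When everything is in, shut the lid fully, and then swing the steel hasp down over its staple until it hangs flat against the box. Leave the tube rack, the wash bottle and the small jar where they stand.

Things in the scene. Friction and masses are not known exactly. Their poses are not given: they have to be found in the camera images.
- tray: black reagent tray 210 x 84 mm, fixed. Origin: centre of its underside; x along its row of four bays at x = -75, -25, 25, 75 mm, each empty or with one cassette, underside 6 mm above the tray's origin, tab line along the tray's y. A catch rail lies over each long side, 27 to 40 mm from the centre line, top 28 mm above the origin; keep fingers above it (34 mm of tab is free). Ribs 20 mm high part the bays
- cassette1: reagent cassette: cream block 34 x 34 mm, 60 mm high (65 with its two red caps), about 125 g. May be absent. Starts snapped into a tray bay. Origin: centre of its underside; z up; y is the line through its two red ribbed side tabs (alike both ways round). It comes free only when both tabs are squeezed fully in together; then it lifts straight up. Tab sizes: see cassette2 and cassette3
- cassette2: reagent cassette like cassette1, may be absent. All cassettes: each tab is an upright plate 22 mm wide (along x), reaching from 6 to 56 mm above the underside, its outer face 26 mm from the centre: 52 mm over both tabs. It slides straight in by 5 mm against a spring (2.5 N to start, 6 N fully in) to 42 mm over both, and springs back when let go
- cassette3: reagent cassette like cassette1, may be absent. All cassettes: low on each tab, 10 to 16 mm up, a barb stands out 4 mm from the tab's outer face (60 mm over both) and hooks under the tray's catch rail; with both tabs squeezed fully in, the barbs clear the rails by 2 mm
- cassette4: reagent cassette like cassette1, may be absent
- coldpack: blue plastic cold pack, a flat brick 70 (x) x 56 (y) x 30 mm, 160 g, lying on the table. Origin: centre of its underside
- coldbox: light grey cold box with a blue band, fixed, outside 272 (x) x 130 (y) x 80 mm high without lid, walls and floor 10 mm thick. Origin: centre of its underside, z up. Inside 110 mm wide (y -55 to 55); a partition 55 mm high at x = 40 to 46 mm makes two compartments. The lid is hinged along the top of the +y wall and stands open to that side; the hasp closes on the -y wall
- large_in (a point): centre of the large compartment's floor (box frame -43, 0, 10 mm), 166 (x) x 110 (y) mm, 70 mm deep to the rim; the cassettes go here in a row along x, tab line along y
- small_in (a point): centre of the small compartment's floor, pale blue (box frame 86, 0, 10 mm), 80 (x) x 110 (y) mm; the cold pack goes here with its 70 mm side along x
- staple (a point): outer end of the staple, a small steel loop in the middle of the box's -y wall, 60 mm above the underside, standing out 13 mm from the wall
- lid (a joint): hinge of the cold box's lid, rad: 0 shut, 2.05 to 2.3 at the start (open, leaning outwards beyond the +y wall). Its axis is the box's x through point lid_hinge. The lid is a stiff plate 272 x 134 x 12 mm, underside on the rim when shut; its hinge is stiff, so that it stays at any angle and needs about 4 N at its free edge to move
- lid_hinge (a point): middle of the lid's hinge line, at the top outer edge of the box's +y wall (box frame 0, 65, 80 mm)
- lid_edge (a point): middle of the lid's free long edge, at its outer (upper when shut) face, 134 mm from the hinge line
- hasp (a joint): hinge of the steel hasp on the lid's free edge, rad: 0 when, with the lid shut, it hangs straight down the box's -y wall over the staple; at 1.57 it sticks straight out from the edge, at 3.14 it would point up from the shut lid. Starts at 1.75 to 2.3; stays at any angle by slight friction (about 0.5 N at its end)
- hasp_pin (a point): middle of the hasp's pin, along the box's x, 3 mm outside the middle of the lid's free edge; 86 mm above the box's underside and at y = -72 mm in the box frame when the lid is shut
- hasp_lip (a point): outer face of the black lip at the hasp's free end, 48 mm from the pin. The hasp is a slotted strap 30 mm wide and 52 mm long; the lip, 8 mm long, stands out 13 mm from the strap, further out than the staple, so the hasp can be pushed by the lip
- tube_rack: bystander: black rack 114 x 46 mm with ten red-capped blood tubes, 95 mm high, loose. Origin: centre of its underside
- wash_bottle: bystander: white bottle 60 mm across, 150 mm high, loose. Origin: centre of its underside
- control_jar: bystander: small amber jar 44 mm across, 55 mm high, loose. Origin: centre of its underside
Mind the look-alikes: they are no part of the job. What is shaped like the cassette1 but yellow is not meant.

How it is judged:
By the outcome, as a careful person would: the job done as asked, in the order asked, and still so for the second after the job is handed in, with the robot touching nothing.
Of cassette1, cassette2, cassette3, cassette4 only 3 to 4 are there at a start; the rules pass over those that are not, and their reading is None.
At some moment in a run one of coldpack may be knocked a few centimetres aside while the robot is not near it.
It also fails if it takes over 210 s, if anything falls off the work surface, if the arm or the gripper's body presses on something with over 40 N, if the wrist force passes 120 N, or if a joint passes its speed limit or range.

## Working session

There is one attempt and no reset: what is moved stays moved. The work goes in short steps, Python scripts to look and compute and a tool call to move; the robot and the scene stay as the last step left them, time stands still between calls to the robot, and variables do not carry over. Pictures are saved under pics/ and viewed, about 12 in all and at most 16, crops included, and the job is handed in when it is done.

Besides the shell and the picture viewer there is one more tool, called after "Request:" in YAML: its name, and indented under it one key for each argument. apply_moves: Moves the arm, as the interface text tells. Its arguments: {"type":"object","properties":{"plan":{"type":"array","items":{"type":"number"}},"force":{"type":"number"}},"required":["plan"]}

```bash
ls; mkdir -p pics
cat > h.py <<'E'
import numpy as np, cv2
from scipy.spatial.transform import Rotation as Rn
from cell import telemetry, cams, order
def grab(n,save=None):
    f=cams.grab_frame(n)
    if save: cv2.imwrite('pics/'+save,f['image']); np.savez('pics/'+save[:-4]+'.npz',**{k:np.asarray(v) for k,v in f.items()})
    return f
def load(s): return dict(np.load('pics/'+s+'.npz'))
def K(f): return np.array([[f['fx'],0,f['cx']],[0,f['fy'],f['cy']],[0,0,1]],float)
def ray(f,u,v):
    p=cv2.undistortPoints(np.array([[[u,v]]],float),K(f),np.array(f['D'],float))[0,0]
    return np.array([p[0],p[1],1.])
def pt(f,u,v,r=1):  # depth point
    d=f['range_z'][int(v)-r:int(v)+r+1,int(u)-r:int(u)+r+1]; d=d[d>0]
    return np.array(f['R']).T@(ray(f,u,v)*np.median(d)-np.array(f['t']).ravel())
def atz(f,u,v,z):  # intersect plane z
    R=np.array(f['R']);c=-R.T@np.array(f['t']).ravel();d=R.T@ray(f,u,v)
    return c+d*(z-c[2])/d[2]
def cloud(f):
    v,u=np.mgrid[0:480,0:640]; P=cv2.undistortPoints(np.stack([u,v],-1).reshape(-1,1,2).astype(float),K(f),np.array(f['D'],float)).reshape(480,640,2)
    z=f['range_z']; C=np.dstack([P[...,0]*z,P[...,1]*z,z])
    W=(C-np.array(f['t']).ravel())@np.array(f['R']); W[z<=0]=np.nan
    return W
def proj(f,X):
    rv=cv2.Rodrigues(np.array(f['R'],float))[0]
    return cv2.projectPoints(np.atleast_2d(np.array(X,float)),rv,np.array(f['t'],float).ravel(),K(f),np.array(f['D'],float))[0].reshape(-1,2)
def st():
    s=telemetry.observe(); print({k:np.round(s[k],4).tolist() for k in('t','position','eef_rot','wrist_force','finger_gap','joint_pos')}); return s
def go(target,rpy):  # tool-frame shift cm and rotvec deg from present pose
    s=telemetry.observe(); R0=Rn.from_euler('xyz',s['eef_rot'],degrees=True); R1=Rn.from_euler('xyz',rpy,degrees=True)
    print('shift cm',np.round(R0.inv().apply(np.array(target)-s['position'])*100,2),'rot',np.round((R0.inv()*R1).as_rotvec(degrees=True),2))
E
python3 -c "
from h import *
st()
for n in('top','side','wrist'):
  f=grab(n,n+'0.png'); print(n,np.round(-np.array(f['R']).T@np.array(f['t']).ravel(),3),np.round(f['R'],2).tolist(),f['fx'])
"
```

```text
pics
{'t': 0.0, 'position': [0.155, 0.6051, 0.2305], 'eef_rot': [-179.919, 0.0017, 165.6305], 'wrist_force': [0.6863, -0.0492, -0.1007], 'finger_gap': 0.0854, 'joint_pos': [-76.9236, 19.072, -3.707, 83.7049, 1.2354, 77.3438, -5.0696]}
top [ 0.454 -0.089  1.107] [[-0.03, -1.0, -0.04], [-1.0, 0.03, -0.09], [0.09, 0.03, -1.0]] 562.2498963494639
side [ 0.51  -0.86   0.631] [[1.0, -0.07, -0.02], [-0.05, -0.57, -0.82], [0.04, 0.82, -0.57]] 446.7834677520193
wrist [0.075 0.625 0.374] [[0.25, 0.97, -0.0], [0.92, -0.23, 0.32], [0.31, -0.08, -0.95]] 413.9992219624339
```

View pics/top0.png

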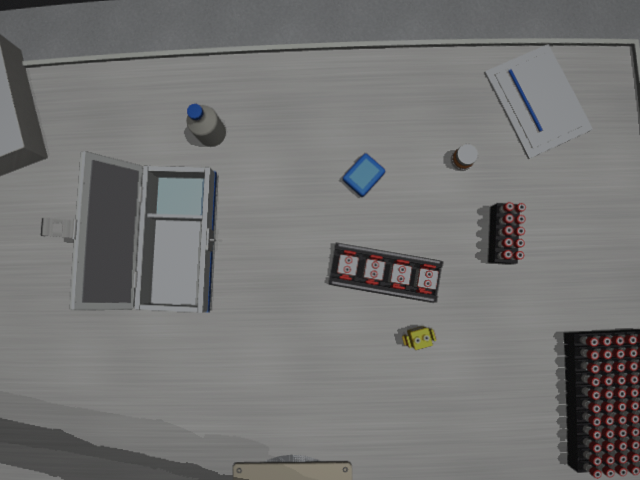

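View pics/side0.png

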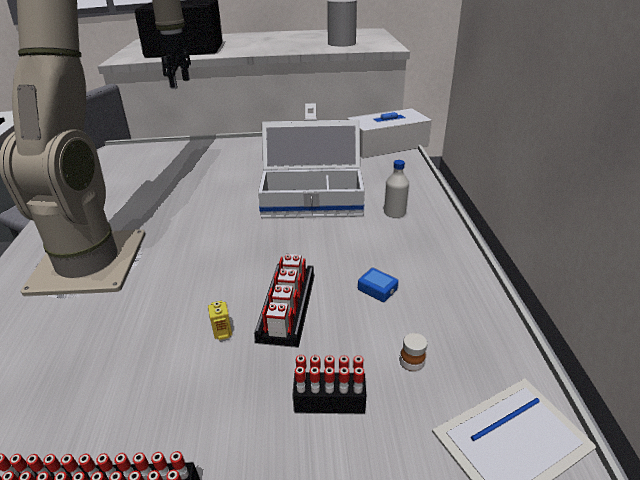

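The top view shows four cassettes in the tray (row ~(347,265) to (428,278)), the cold pack at (363,174), the box at ~(180,240) with its small compartment away from the robot, and the yellow decoy at (420,338). I'll enlarge crops next.

```bash
python3 -c "
from h import *
f=load('top0'); im=f['image']
a=cv2.resize(im[140:310,320:450],None,fx=4.5,fy=4.5,interpolation=cv2.INTER_CUBIC)[:,:]
a=cv2.resize(im[145:310,325:450],(600,792)) [:600*2]
cv2.imwrite('pics/c1.png',cv2.resize(im[235:310,320:450],(780,450),interpolation=cv2.INTER_CUBIC))
cv2.imwrite('pics/c2.png',cv2.resize(im[145:320,35:225],(652,600),interpolation=cv2.INTER_CUBIC))
W=cloud(f)
# box rim: z near .08
hsv=cv2.cvtColor(im,cv2.COLOR_BGR2HSV)
# pack
m=(hsv[...,0]>95)&(hsv[...,0]<125)&(hsv[...,1]>100); m[:145]=0;m[210:]=0;m[:,:330]=0;m[:,400:]=0
m=m&(W[...,2]>.02)
P=W[m]; print('pack',m.sum(),np.nanmedian(P[:,2])); print(cv2.minAreaRect((P[:,:2]*1000).astype(np.float32)))
# cassette top, block z 66
c=(W[...,2]>.058)&(W[...,2]<.08); c[:235]=0;c[310:]=0;c[:,:320]=0;c[:,450:]=0
n,l,s,ce=cv2.connectedComponentsWithStats(c.astype(np.uint8))
for i in range(1,n):
  if s[i,4]>20: Q=W[l==i]; print(s[i,4],ce[i].round(1),np.nanmean(Q,0).round(4),[np.round(x,1) for x in cv2.minAreaRect((Q[:,:2]*1000).astype(np.float32))])
# box
b=(W[...,2]>.07)&(W[...,2]<.09); b[:150]=0;b[320:]=0;b[:,:130]=0;b[:,225:]=0
Q=W[b]; print('rim',Q.shape,[np.round(x,1) for x in cv2.minAreaRect((Q[:,:2]*1000).astype(np.float32))],np.median(Q[:,2]))
for p in [(180,195),(175,260),(110,230),(85,230),(60,228),(45,228),(204,120),(465,155),(195,110)]: print(p,pt(f,*p).round(3))
"
```

```text
pack 986 0.030693490465256996
((669.6401977539062, -153.92144775390625), (54.05512619018555, 69.30500793457031), 46.18913269042969)
30 [349.2 251.6] [ 0.5175 -0.1205  0.062 ] [array([ 517.4, -120.7]), array([20.7,  4.8]), np.float64(78.9)]
356 [346.9 264.4] [ 0.4936 -0.1152  0.0677] [array([ 493.7, -115.4]), array([34.7, 35. ]), np.float64(78.9)]
28 [375.5 256.2] [ 0.5073 -0.1689  0.0631] [array([ 507.7, -169. ]), array([20.8,  4.6]), np.float64(79.7)]
364 [373.6 269.1] [ 0.4836 -0.1642  0.0676] [array([ 483.8, -164.7]), array([35.3, 35.2]), np.float64(78.9)]
30 [402.4 260.8] [ 0.4975 -0.2184  0.0623] [array([ 497.6, -218.7]), array([20.9,  4.6]), np.float64(79.1)]
366 [400.5 273.8] [ 0.4735 -0.2135  0.0675] [array([ 473.6, -213.9]), array([35.5, 35. ]), np.float64(78.3)]
29 [429.  265.5] [ 0.4874 -0.2677  0.062 ] [array([ 487.7, -268.2]), array([20.4,  4.6]), np.float64(80.6)]
368 [427.4 278.5] [ 0.4635 -0.2628  0.0674] [array([ 463.4, -263.4]), array([36. , 35.3]), np.float64(77.7)]
32 [344.6 277.4] [ 0.4697 -0.1105  0.0622] [array([ 469.8, -110.2]), array([21. ,  4.7]), np.float64(77.6)]
29 [371.4 282. ] [ 0.4599 -0.1597  0.0619] [array([ 459.7, -159.9]), array([21.3,  4.5]), np.float64(79.4)]
27 [398.9 286.9] [ 0.4496 -0.2101  0.0631] [array([ 449.6, -209.3]), array([20.4,  4.4]), np.float64(80.5)]
28 [425.  291.5] [ 0.4397 -0.2582  0.062 ] [array([ 439.7, -259.2]), array([21. ,  4.3]), np.float64(81.9)]
rim (3030, 3) [array([551. , 207.6]), array([146.6, 272.7]), np.float64(86.5)] 0.08060648403872922
(180, 195) [0.643 0.212 0.011]
(175, 260) [0.513 0.223 0.01 ]
(110, 230) [0.562 0.304 0.142]
(85, 230) [0.559 0.331 0.185]
(60, 228) [0.585 0.47  0.002]
(45, 228) [0.559 0.382 0.229]
(204, 120) [0.762 0.139 0.118]
(465, 155) [ 0.696 -0.347  0.056]
(195, 110) [0.771 0.148 0.15 ]
```

View pics/c1.png

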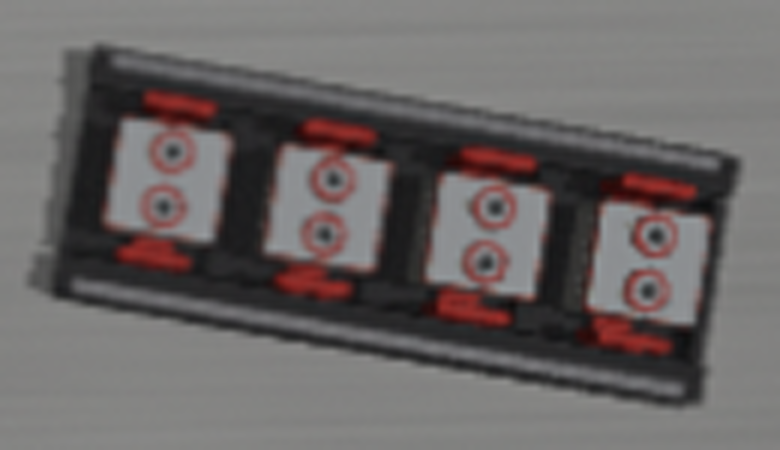

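View pics/c2.png

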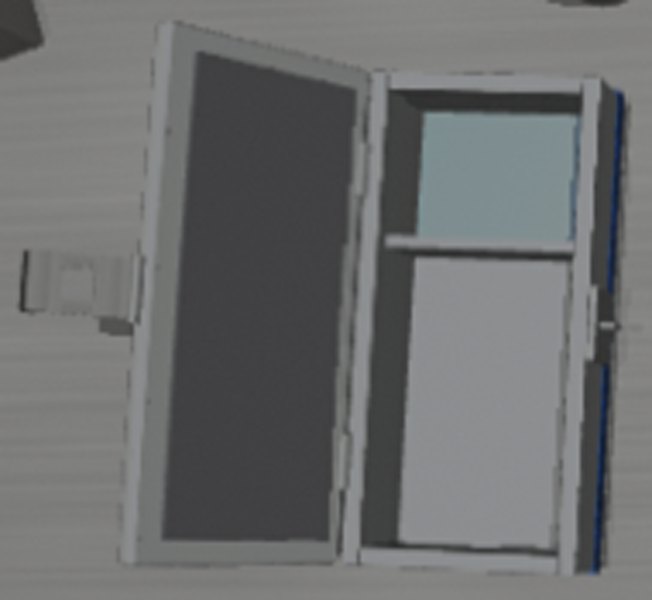

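c1 shows four cassettes with their tabs free along the tray's short direction. c2 shows the box interior: small compartment at the far end, lid open to the left, and the staple at crop (608,325). Next I'll fit the box frame.

```bash
python3 -c "
from h import *
from scipy.optimize import least_squares
f=load('top0');W=cloud(f)
b=(W[...,2]>.075)&(W[...,2]<.086); b[:150]=0;b[320:]=0;b[:,:135]=0;b[:,225:]=0
Q=W[b][:,:2]
Q=Q[Q[:,1]<.255]   # -y part (excl. hinge wall)
# -y wall rim: min-y rim
w=Q[(Q[:,1]<.175)&(Q[:,0]>.44)&(Q[:,0]<.66)]; 
p=np.polyfit(w[:,0],w[:,1],1); r=w[:,1]-np.polyval(p,w[:,0]); print('yaw -y wall',np.degrees(np.arctan(p[0])),len(w),np.ptp(r), r.std())
yaw=np.arctan(p[0]); R=np.array([[np.cos(yaw),np.sin(yaw)],[-np.sin(yaw),np.cos(yaw)]])
q=Q@R.T
print('x ext',np.percentile(q[:,0],[0,.5,1,99,99.5,100]),'y ext',np.percentile(q[:,1],[0,.5,1]))
wq=w@R.T; print('-y wall y',np.percentile(wq[:,1],[0,2,50,98,100]))
xw=q[q[:,1]>wq[:,1].max()+.01]; lo=xw[xw[:,0]<.45,0]; hi=xw[xw[:,0]>.66,0]; print('x walls',np.percentile(lo,[0,50,100]),np.percentile(hi,[0,50,100]))
# floors and partition
def reg(z0,z1):
  m=(W[...,2]>z0)&(W[...,2]<z1); m[:150]=0;m[320:]=0;m[:,:140]=0;m[:,215:]=0
  return W[m][:,:2]@R.T
part=reg(.055,.072); part=part[(part[:,0]>.5)&(part[:,0]<.65)]; h,e=np.histogram(part[:,0],30); print(h,e[[0,-1]])
fl=reg(.003,.016); print('floor',[np.percentile(fl[:,k],[1,50,99]).round(4) for k in (0,1)])
cx=(np.median(lo)+np.median(hi))/2; cy=np.median(wq[:,1])+.06
print('centre box-rot',cx,cy,'world',R.T@[cx,cy])
"
```

```text
yaw -y wall -3.570511054571902 736 0.015629896438918683 0.0035727555939814187
x ext [0.40066439 0.40143634 0.40177433 0.67231542 0.67264682 0.67333686] y ext [0.17367405 0.17426629 0.17459534]
-y wall y [0.17367405 0.17459538 0.18230042 0.18843408 0.18927361]
x walls [0.40066439 0.40647503 0.41224167] [0.66200155 0.66733551 0.67333686]
[ 12  14  12  14  15  13  13  20  14  12  11  12  13  15  12  99 129  14
  13  14  13  13  14  12  13  14  14  13  14  11] [0.50021718 0.64971772]
floor [array([0.3947, 0.5293, 0.7114]), array([0.1784, 0.2518, 0.3   ])]
centre box-rot 0.536905270378535 0.24230042352513032 world [0.5509528  0.20839333]
```

```bash
python3 -c "
from h import *
f=load('top0');W=cloud(f)
yaw=np.radians(-3.3)
b=(W[...,2]>.077)&(W[...,2]<.084); b[:150]=0;b[320:]=0;b[:,:135]=0;b[:,225:]=0
for yd in (-4,-3.57,-3.2,-2.8,-2.4,-2):
  yaw=np.radians(yd);R=np.array([[np.cos(yaw),np.sin(yaw)],[-np.sin(yaw),np.cos(yaw)]])
  q=W[b][:,:2]@R.T; q=q[(q[:,0]>.42)&(q[:,0]<.65)&(q[:,1]<.25)]
  h,e=np.histogram(q[:,1],np.arange(.168,.2,.001)*1.0); print(yd,h)
  xq=W[b][:,:2]@R.T; 
# edges per x bin
yaw=0
Q=W[b][:,:2]; Q=Q[Q[:,1]<.25]
for x in np.arange(.43,.67,.03):
  s=Q[abs(Q[:,0]-x)<.006]; s=s[s[:,1]<.2]; print(round(x,3),np.percentile(s[:,1],[2,98]).round(4),len(s))
# -x wall and +x wall slopes
Q=W[b][:,:2]
for y in np.arange(.17,.27,.02):
  s=Q[abs(Q[:,1]-y)<.005]; a=s[s[:,0]<.45,0]; c=s[s[:,0]>.66,0]; print(round(y,3),a.min().round(4) if len(a) else 0,a.max().round(4) if len(a) else 0,np.percentile(c,[1,99]).round(4) if len(c) else 0)
"
```

```text
-4 [ 0  0  0  0  0  0  0  0  0  1 16  9 10 28 55 60 59 63 70 50 72 65 53 52
 21  6  0  0  0  0  0]
-3.57 [ 0  0  0  0  0  3 13  9 12 16 62 75 55 59 65 55 79 60 59 46 25  1  0  0
  0  0  0  0  0  0  0]
-3.2 [ 0  0 10 13  8 10 42 69 60 62 56 66 56 76 53 58 33 17  0  0  0  0  0  0
  0  0  0  0  0  0  0]
-2.8 [ 6 16 38 47 69 59 59 63 64 61 63 55 43 16 10  0  0  0  0  0  0  0  0  0
  0  0  0  0  0  0  0]
-2.4 [50 64 59 66 61 57 64 58 37 31 13  6  0  0  0  0  0  0  0  0  0  0  0  0
  0  0  0  0  0  0  0]
-2 [69 51 56 60 42 29 24 10  5  0  0  0  0  0  0  0  0  0  0  0  0  0  0  0
  0  0  0  0  0  0  0]
0.43 [0.1516 0.1617] 30
0.46 [0.15   0.1603] 35
0.49 [0.1479 0.1584] 38
0.52 [0.1455 0.1559] 34
0.55 [0.1404 0.1534] 44
0.58 [0.1425 0.1518] 37
0.61 [0.1408 0.1497] 30
0.64 [0.139  0.1479] 29
0.67 [0.1376 0.18  ] 56
0.17 0.4126 0.4219 [0.6747 0.684 ]
0.19 0.4148 0.4223 [0.6753 0.685 ]
0.21 0.4151 0.4245 [0.6772 0.6878]
0.23 0.4172 0.4266 [0.6778 0.6885]
0.25 0.4194 0.4289 [0.6812 0.6888]
```

```bash
cat >> h.py <<'E'
bc=np.array([.5512,.2086]); by=np.radians(-3.7); bR=np.array([[np.cos(by),-np.sin(by)],[np.sin(by),np.cos(by)]])
def box(x,y): return bc+bR@[x,y]
E
python3 -c "
from h import *
go([.40,.10,.29],[180,0,150]); go([.6696,-.1539,.12],[180,0,136.2])
print(box(.086,0),[box(x,0).round(4) for x in(-.1045,-.0635,-.0225,.0185)])
"
```

```text
shift cm [-36.27 -42.86  -5.88] rot [-6.000e-02  1.000e-02  1.563e+01]
shift cm [-68.68 -60.75  11.14] rot [-6.000e-02  2.000e-02  2.943e+01]
[0.63702074 0.20305022] [array([0.4469, 0.2153]), array([0.4878, 0.2127]), array([0.5287, 0.2101]), array([0.5697, 0.2074])]
```

Request:
apply_moves:
  plan: [-3, -3.5, -2, 0, 0, 2, 100, -7, -8, -4, 0, 0, 4, 100, -11, -13, -6, 0, 0, 6, 100, -15, -17.5, -6, 0, 0, 8, 100, -19, -22.5, -6, 0, 0, 10, 100, -22.5, -26.5, -6, 0, 0, 11, 100, -26, -30.5, -6, 0, 0, 12, 100, -29, -34.5, -6, 0, 0, 13, 100, -32, -38, -6, 0, 0, 14, 100, -34, -40, -6, 0, 0, 15, 100]
  force: 40

```text
t: 0.98
position: [0.3337, 0.2359, 0.2894]
eef_rot: [-180.0, -0.0, 150.6]
wrist_force: [1.3, 0.2, -0.6]
finger_gap: 0.0854
```

```bash
python3 -c "
from h import *
st();go([.6696,-.1539,.13],[180,0,136.2])"
```

```text
{'t': 0.9833, 'position': [0.3337, 0.2359, 0.2894], 'eef_rot': [-179.965, -0.0011, 150.5908], 'wrist_force': [1.3206, 0.2053, -0.6439], 'finger_gap': 0.0854, 'joint_pos': [-57.0304, -11.4272, 13.2654, 108.6829, 2.6372, 82.4889, 16.2254]}
shift cm [-48.41 -17.45  15.95] rot [-0.03  0.   14.39]
```

Request:
apply_moves:
  plan: [-4, -1.5, 1, 0, 0, 2, 100, -9, -3.3, 3, 0, 0, 4, 100, -14, -5, 5, 0, 0, 6, 100, -19, -7, 7, 0, 0, 8, 100, -24, -8.7, 9, 0, 0, 10, 100, -29, -10.5, 11, 0, 0, 12, 100, -34, -12.3, 12, 0, 0, 14, 100, -39, -14, 13, 0, 0, 14.4, 100, -44, -15.8, 14, 0, 0, 14.4, 100, -48.4, -17.4, 15, 0, 0, 14.4, 100]

```text
t: 1.82
position: [0.593, -0.065, 0.1656]
eef_rot: [-180.0, 0.0, 136.2]
wrist_force: [-0.1, 1.4, 0.6]
finger_gap: 0.0854
```

```bash
python3 -c "
from h import *
f=grab('top','top1.png');st()
W=cloud(f);im=f['image'];hsv=cv2.cvtColor(im,cv2.COLOR_BGR2HSV)
m=(hsv[...,0]>95)&(hsv[...,0]<125)&(hsv[...,1]>100); m[:130]=0;m[240:]=0;m[:,:300]=0;m[:,430:]=0
m=m&(W[...,2]>.02)&(W[...,2]<.04)
P=W[m]; print(m.sum(), cv2.minAreaRect((P[:,:2]*1000).astype(np.float32)) if m.sum()>20 else '')
go([.6696,-.1539,.011],[180,0,136.2])"
```

```text
{'t': 1.8667, 'position': [0.5945, -0.0723, 0.1624], 'eef_rot': [-179.6046, 0.1326, 135.9019], 'wrist_force': [-3.2803, -3.3368, -0.2864], 'finger_gap': 0.0852, 'joint_pos': [-28.864, 21.4682, 39.1936, 94.6609, -13.9066, 69.0898, 59.3085]}
904 ((669.7293701171875, -154.075439453125), (54.007991790771484, 69.92811584472656), 45.87140655517578)
shift cm [-11.03  -0.53  15.17] rot [-0.4   0.13 -0.3 ]
```

Request:
apply_moves:
  plan: [-4, -0.2, 2, 0, 0, 0, 100, -8, -0.4, 3, 0, 0, 0, 100, -11, -0.5, 4, 0, 0, 0, 100, -11, -0.5, 5, 0, 0, 0, 100, -11, -0.5, 7, 0, 0, 0, 100, -11, -0.5, 8, 0, 0, 0, 100, -11, -0.5, 8, 0, 0, 0, 100, -11, -0.5, 8, 0, 0, 0, 100, -11, -0.5, 8, 0, 0, 0, 100, -11, -0.5, 8, 0, 0, 0, 100]

```text
t: 2.7
position: [0.6705, -0.1527, 0.0843]
eef_rot: [-179.7, 0.2, 135.9]
wrist_force: [-0.5, 0.3, 0.6]
finger_gap: 0.0855
```

```bash
python3 -c "
from h import *
st();go([.6697,-.154,.011],[180,0,136])"
```

```text
{'t': 2.7, 'position': [0.6705, -0.1527, 0.0843], 'eef_rot': [-179.6884, 0.2193, 135.9354], 'wrist_force': [-0.4567, 0.2948, 0.6264], 'finger_gap': 0.0855, 'joint_pos': [-15.9554, 37.1367, 36.2266, 84.044, -22.5272, 66.2195, 69.7468]}
shift cm [-0.01 -0.11  7.33] rot [-0.31  0.22 -0.07]
```

Request:
apply_moves:
  plan: [0, -0.1, 2, -0.3, 0.2, 0, 100, 0, -0.1, 4, -0.3, 0.2, 0, 100, 0, -0.1, 5.5, -0.3, 0.2, 0, 100, 0, -0.1, 6.5, -0.3, 0.2, 0, 100, 0, -0.1, 7.3, -0.3, 0.2, 0, 100, 0, -0.1, 7.3, -0.3, 0.2, 0, 100, 0, -0.1, 7.3, -0.3, 0.2, 0, 50, 0, -0.1, 7.3, -0.3, 0.2, 0, 40, 0, -0.1, 7.3, -0.3, 0.2, 0, 40, 0, -0.1, 7.3, -0.3, 0.2, 0, 40]
  force: 50

```text
t: 3.53
position: [0.6705, -0.1542, 0.0127]
eef_rot: [179.9, 0.1, 135.9]
wrist_force: [-0.6, 0.5, 5.1]
finger_gap: 0.0545
```

Request:
apply_moves:
  plan: [0, 0, 0, 0, 0, 0, 40, 0, 0, 0, 0, 0, 0, 40, 0, 0, 0, 0, 0, 0, 40, 0, 0, -1, 0, 0, 0, 40, 0, 0, -2.5, 0, 0, 0, 40, 0, 0, -5, 0, 0, 0, 40, 0, 0, -8, 0, 0, 0, 40, 0, 0, -11, 0, 0, 0, 40, 0, 0, -13, 0, 0, 0, 40, 0, 0, -14, 0, 0, 0, 40]

```text
t: 4.37
position: [0.6715, -0.1549, 0.1577]
eef_rot: [179.8, 0.4, 135.9]
wrist_force: [0.8, -0.3, -1.8]
finger_gap: 0.0547
```

```bash
python3 -c "
from h import *
st();go([.637,.203,.15],[180,0,176.3]);go([.637,.203,.023],[180,0,176.3])"
```

```text
{'t': 4.3667, 'position': [0.6715, -0.1549, 0.1577], 'eef_rot': [179.7672, 0.3722, 135.9118], 'wrist_force': [0.839, -0.3357, -1.8439], 'finger_gap': 0.0547, 'joint_pos': [-16.4802, 33.3267, 37.9685, 80.2883, -20.7407, 72.9517, 68.717]}
shift cm [27.38 23.3   0.69] rot [  0.09   0.44 -40.39]
shift cm [27.47 23.25 13.39] rot [  0.09   0.44 -40.39]
```

Request:
apply_moves:
  plan: [1.5, 1.2, -0.5, 0, 0, -3, 40, 4, 3.4, -1, 0, 0, -8, 40, 7, 6, -1, 0, 0, -13, 40, 10, 8.5, -1, 0, 0, -18, 40, 13, 11, -1, 0, 0, -23, 40, 16, 13.6, -1, 0, 0, -28, 40, 19, 16.2, -1, 0, 0, -32, 40, 22, 18.7, -1, 0, 0, -36, 40, 25, 21.3, -1, 0, 0, -39, 40, 27.4, 23.3, -1, 0, 0, -40.4, 40]

```text
t: 5.2
position: [0.6356, 0.2069, 0.167]
eef_rot: [-180.0, 0.4, 176.6]
wrist_force: [-0.9, 0.9, -1.6]
finger_gap: 0.0545
```

```bash
python3 -c "
from h import *
st();go([.637,.203,.15],[180,0,176.3])"
```

```text
{'t': 5.2, 'position': [0.6356, 0.2069, 0.167], 'eef_rot': [-179.9948, 0.3946, 176.6188], 'wrist_force': [-0.9496, 0.9232, -1.6064], 'finger_gap': 0.0545, 'joint_pos': [-40.7246, 27.7918, 25.9836, 82.8383, -12.262, 71.8315, 73.0187]}
shift cm [-0.15 -0.38  1.7 ] rot [-0.    0.39  0.32]
```

Request:
apply_moves:
  plan: [-0.1, -0.4, 0, 0, 0.4, 0.3, 40, -0.1, -0.4, 0, 0, 0.4, 0.3, 40, -0.1, -0.4, 1, 0, 0.4, 0.3, 40, -0.1, -0.4, 2, 0, 0.4, 0.3, 40, -0.1, -0.4, 3, 0, 0.4, 0.3, 40, -0.1, -0.4, 4, 0, 0.4, 0.3, 40, -0.1, -0.4, 5, 0, 0.4, 0.3, 40, -0.1, -0.4, 5.5, 0, 0.4, 0.3, 40, -0.1, -0.4, 5.5, 0, 0.4, 0.3, 40, -0.1, -0.4, 5.5, 0, 0.4, 0.3, 40]

```text
t: 6.03
position: [0.6367, 0.2027, 0.1118]
eef_rot: [-180.0, -0.0, 176.3]
wrist_force: [0.4, -0.1, -0.7]
finger_gap: 0.0548
```

```bash
python3 -c "
from h import *
st();go([.637,.203,.0235],[180,0,176.3])"
```

```text
{'t': 6.0333, 'position': [0.6367, 0.2027, 0.1118], 'eef_rot': [-179.9807, -0.0242, 176.3112], 'wrist_force': [0.3616, -0.1156, -0.6974], 'finger_gap': 0.0548, 'joint_pos': [-39.7574, 30.7123, 25.1974, 85.6833, -13.6851, 66.6935, 74.0874]}
shift cm [-0.03  0.04  8.83] rot [-0.02 -0.02  0.01]
```

Request:
apply_moves:
  plan: [0, 0, 1.5, 0, 0, 0, 40, 0, 0, 3, 0, 0, 0, 40, 0, 0, 4.5, 0, 0, 0, 40, 0, 0, 5.7, 0, 0, 0, 40, 0, 0, 6.7, 0, 0, 0, 40, 0, 0, 7.5, 0, 0, 0, 40, 0, 0, 8.2, 0, 0, 0, 40, 0, 0, 8.7, 0, 0, 0, 40, 0, 0, 8.8, 0, 0, 0, 40, 0, 0, 8.8, 0, 0, 0, 40]

```text
t: 6.87
position: [0.6395, 0.2039, 0.0301]
eef_rot: [179.8, 0.3, 176.3]
wrist_force: [-14.4, -1.0, 42.4]
finger_gap: 0.0544
```

Request:
apply_moves:
  plan: [0, 0, 0, 0, 0, 0, 40, 0, 0, 0, 0, 0, 0, 76, 0, 0, 0, 0, 0, 0, 76, 0, 0, 0, 0, 0, 0, 76, 0, 0, 0, 0, 0, 0, 76, 0, 0, -2, 0, 0, 0, 76, 0, 0, -5, 0, 0, 0, 76, 0, 0, -8, 0, 0, 0, 76, 0, 0, -11, 0, 0, 0, 76, 0, 0, -14, 0, 0, 0, 76]

```text
t: 7.7
position: [0.6384, 0.2032, 0.1707]
eef_rot: [179.8, 0.2, 176.3]
wrist_force: [-0.3, 0.9, 0.2]
finger_gap: 0.0646
```

```bash
python3 -c "
from h import *
st()
c=[(.4936,-.1154),(.4836,-.1645),(.4735,-.2138),(.4636,-.263)]
go([*c[0],.16],[180,0,78.5]);go([*c[0],.033],[180,0,78.5])"
```

```text
{'t': 7.7, 'position': [0.6384, 0.2032, 0.1707], 'eef_rot': [179.8292, 0.2399, 176.311], 'wrist_force': [-0.256, 0.8788, 0.2498], 'finger_gap': 0.0646, 'joint_pos': [-40.2543, 27.912, 26.1445, 82.2449, -12.5747, 72.4355, 73.297]}
shift cm [ 12.4  -32.73   0.93] rot [3.300e-01 3.000e-02 9.781e+01]
shift cm [ 12.46 -32.77  13.63] rot [3.300e-01 3.000e-02 9.781e+01]
```

```bash
python3 -c "
from h import *
f=grab('wrist','wr1.png')
W=cloud(f)
t=grab('top','top2.png')
a=cv2.resize(t['image'][145:320,35:225],(652,600),interpolation=cv2.INTER_CUBIC)
cv2.imwrite('pics/c3.png',np.hstack([cv2.resize(f['image'],(400,300)),cv2.resize(a,(326,300))]))
Wt=cloud(t)
for w in (W,Wt):
  m=(w[...,2]>.03)&(w[...,2]<.055); b=(w[...,:2]-bc)@bR; m&=(b[...,0]>.049)&(b[...,0]<.123)&(abs(b[...,1])<.05)
  print(m.sum(), [np.round(np.percentile(b[m][:,k],[1,99]),4) for k in(0,1)], np.percentile(w[m][:,2],[2,50,98]))
  q=b[m];z=w[m][:,2];A=np.c_[q,np.ones(len(q))];print(np.linalg.lstsq(A,z,rcond=None)[0])
"
```

```text
7529 [array([0.0556, 0.122 ]), array([-0.0252,  0.0292])] [0.03558952 0.04054784 0.04211427]
[0.01911069 0.00078899 0.03858033]
810 [array([0.0564, 0.1216]), array([-0.0249,  0.0289])] [0.03199394 0.04056888 0.04469688]
[0.01793443 0.02775092 0.03874038]
```

View pics/c3.png

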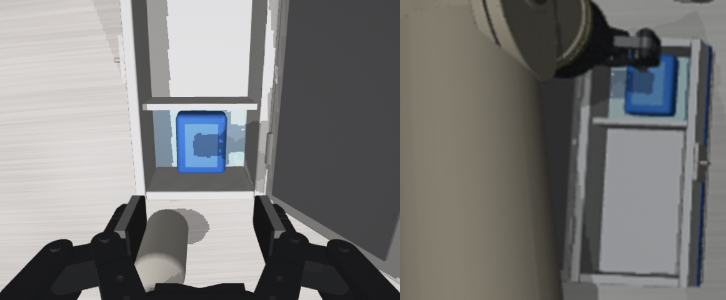

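The pack lies flat in the small compartment: top at z≈0.0405, spanning box x 0.055–0.122. In the wrist view it sits between the partition and the far wall. The 42 N reading probably came from the gripper knuckles touching the rims, so I'll grasp the cassettes higher. Next is cassette 1.

Request:
apply_moves:
  plan: [0.5, -1.5, 0, 0, 0, 5, 80, 1.5, -4, 0, 0, 0, 11, 100, 2.7, -7.2, 0, 0, 0, 18, 100, 3.9, -10.4, 0, 0, 0, 25, 100, 5.2, -13.6, 0, 0, 0, 32, 100, 6.4, -16.8, 0, 0, 0, 39, 100, 7.6, -20, 0, 0, 0, 46, 100, 8.8, -23.2, 0, 0, 0, 53, 100, 10, -26.5, 0, 0, 0, 60, 100, 11.2, -29.5, 0, 0, 0, 66, 100]

```text
t: 8.63
position: [0.5091, -0.0851, 0.171]
eef_rot: [179.3, -0.1, 109.9]
wrist_force: [0.6, 0.5, 0.3]
finger_gap: 0.0855
```

```bash
python3 -c "
from h import *
st();go([.4936,-.1154,.12],[180,0,78.5])"
```

```text
{'t': 8.6333, 'position': [0.5091, -0.0851, 0.171], 'eef_rot': [179.2692, -0.0914, 109.9159], 'wrist_force': [0.6346, 0.462, 0.3498], 'finger_gap': 0.0855, 'joint_pos': [-36.8699, 8.3546, 45.5431, 107.1238, -6.9561, 66.5546, 30.9973]}
shift cm [-2.33 -2.55  5.06] rot [ 0.69 -0.29 31.41]
```

Request:
apply_moves:
  plan: [-0.8, -0.9, 0, 0.2, -0.1, 7, 100, -1.6, -1.8, 0, 0.4, -0.2, 14, 100, -2.3, -2.5, 1, 0.7, -0.3, 21, 100, -2.3, -2.5, 2, 0.7, -0.3, 28, 100, -2.3, -2.5, 3, 0.7, -0.3, 31.4, 100, -2.3, -2.5, 4, 0.7, -0.3, 31.4, 100, -2.3, -2.5, 4.5, 0.7, -0.3, 31.4, 100, -2.3, -2.5, 5, 0.7, -0.3, 31.4, 100, -2.3, -2.5, 5, 0.7, -0.3, 31.4, 100, -2.3, -2.5, 5, 0.7, -0.3, 31.4, 100]

```text
t: 9.47
position: [0.494, -0.115, 0.1206]
eef_rot: [-180.0, 0.0, 78.6]
wrist_force: [0.4, -0.5, -0.2]
finger_gap: 0.0854
```

```bash
python3 -c "
from h import *
st();go([.4936,-.1154,.04],[180,0,78.5])"
```

```text
{'t': 9.4667, 'position': [0.494, -0.115, 0.1206], 'eef_rot': [-179.9791, 0.0326, 78.5738], 'wrist_force': [0.4016, -0.4679, -0.2211], 'finger_gap': 0.0854, 'joint_pos': [-36.1029, 12.3802, 49.325, 111.1387, -10.6594, 61.1635, 6.3188]}
shift cm [-0.04 -0.03  8.06] rot [-0.02  0.03  0.07]
```

Request:
apply_moves:
  plan: [0, 0, 2, 0, 0, 0, 100, 0, 0, 4, 0, 0, 0, 100, 0, 0, 6, 0, 0, 0, 100, 0, 0, 7.5, 0, 0, 0, 100, 0, 0, 8.1, 0, 0, 0, 100, 0, 0, 8.1, 0, 0, 0, 100, 0, 0, 8.1, 0, 0, 0, 60, 0, 0, 8.1, 0, 0, 0, 40, 0, 0, 8.1, 0, 0, 0, 40, 0, 0, 8.1, 0, 0, 0, 40]
  force: 50

```text
t: 10.3
position: [0.4948, -0.115, 0.0409]
eef_rot: [179.9, -0.0, 78.6]
wrist_force: [-15.7, 5.4, 65.5]
finger_gap: 0.0391
```

Request:
apply_moves:
  plan: [0, 0, 0, 0, 0, 0, 40, 0, 0, 0, 0, 0, 0, 40, 0, 0, 0, 0, 0, 0, 40, 0, 0, -0.5, 0, 0, 0, 40, 0, 0, -1.5, 0, 0, 0, 40, 0, 0, -3, 0, 0, 0, 40, 0, 0, -5, 0, 0, 0, 40, 0, 0, -8, 0, 0, 0, 40, 0, 0, -11, 0, 0, 0, 40, 0, 0, -12, 0, 0, 0, 40]

```text
t: 11.13
position: [0.4962, -0.1159, 0.1653]
eef_rot: [179.6, -0.1, 78.5]
wrist_force: [0.7, -0.7, 0.6]
finger_gap: 0.0365
```

```bash
python3 -c "
from h import *
st();go([.4469,.2153,.165],[180,0,176.3]); grab('side','s1.png')"
```

```text
{'t': 11.1333, 'position': [0.4962, -0.1159, 0.1653], 'eef_rot': [179.6441, -0.1001, 78.527], 'wrist_force': [0.7035, -0.6949, 0.6112], 'finger_gap': 0.0365, 'joint_pos': [-38.3544, 8.4883, 50.8651, 108.3801, -7.3111, 66.0558, 3.6676]}
shift cm [ 3.148e+01 -1.142e+01  2.000e-02] rot [  0.35   0.23 -97.77]
```

View pics/s1.png

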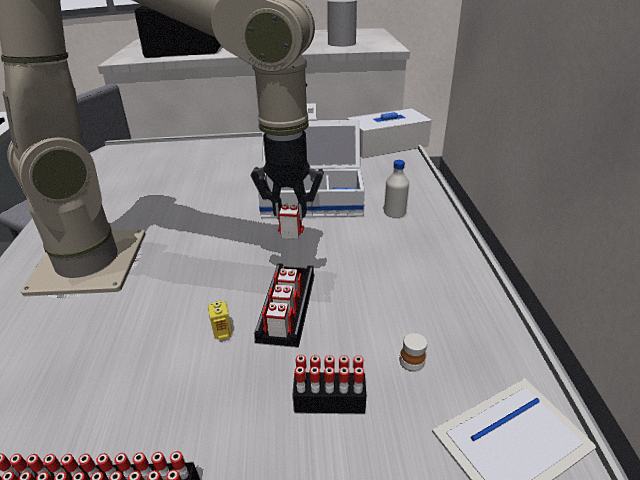

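Side view: the first cassette is free and upright in the gripper (288,222), with three still in the tray.

Request:
apply_moves:
  plan: [1.5, -0.5, -0.5, 0, 0, -4, 40, 4, -1.5, -0.5, 0, 0, -11, 40, 7.5, -2.7, -0.5, 0, 0, -18, 40, 11, -4, -0.5, 0, 0, -25, 40, 14.5, -5.3, -0.5, 0, 0, -32, 40, 18, -6.5, -0.5, 0, 0, -39, 40, 21.5, -7.8, -0.5, 0, 0, -46, 40, 25, -9, -0.5, 0, 0, -53, 40, 28, -10.1, -0.5, 0, 0, -60, 40, 30.5, -11.1, -0.5, 0.3, 0.2, -66, 40]
  force: 35

```text
t: 12.02
position: [0.4469, 0.2079, 0.1695]
eef_rot: [179.9, -0.0, 145.0]
wrist_force: [0.7, 0.5, -1.7]
finger_gap: 0.0364
```

```bash
python3 -c "
from h import *
st();go([.4469,.2153,.14],[180,0,176.3])"
```

```text
{'t': 12.0167, 'position': [0.4469, 0.2079, 0.1695], 'eef_rot': [179.8724, -0.05, 145.0435], 'wrist_force': [0.6674, 0.4877, -1.6764], 'finger_gap': 0.0364, 'joint_pos': [-59.3476, 4.4861, 30.7685, 109.456, -2.6091, 66.6168, 27.4195]}
shift cm [0.42 0.6  2.95] rot [ 1.400e-01 -1.000e-02 -3.126e+01]
```

Request:
apply_moves:
  plan: [0.4, 0.6, 0, 0, 0, -7, 40, 0.4, 0.6, 0, 0, 0, -14, 40, 0.4, 0.6, 0, 0, 0, -21, 40, 0.4, 0.6, 0, 0, 0, -28, 40, 0.4, 0.6, 0, 0, 0, -31.2, 40, 0.4, 0.6, 1, 0, 0, -31.2, 40, 0.4, 0.6, 2, 0, 0, -31.2, 40, 0.4, 0.6, 2.5, 0, 0, -31.2, 40, 0.4, 0.6, 2.9, 0, 0, -31.2, 40, 0.4, 0.6, 2.9, 0, 0, -31.2, 40]

```text
t: 12.85
position: [0.4464, 0.2148, 0.1391]
eef_rot: [180.0, -0.1, 176.2]
wrist_force: [-0.0, 1.4, -1.6]
finger_gap: 0.0363
```

```bash
python3 -c "
from h import *
st();go([.4469,.2153,.047],[180,0,176.3])
f=grab('wrist','wr2.png')
t=grab('side','s2.png')
cv2.imwrite('pics/c4.png',np.hstack([cv2.resize(f['image'],(400,300)),cv2.resize(t['image'][60:240,210:400],(317,300))]))
"
```

```text
{'t': 12.85, 'position': [0.4464, 0.2148, 0.1391], 'eef_rot': [179.9576, -0.0672, 176.1845], 'wrist_force': [-0.0241, 1.4356, -1.6379], 'finger_gap': 0.0363, 'joint_pos': [-57.8562, 6.9939, 28.9447, 110.9477, -3.8728, 63.0113, 58.8538]}
shift cm [-0.06  0.05  9.21] rot [ 0.04 -0.07 -0.12]
```

View pics/c4.png

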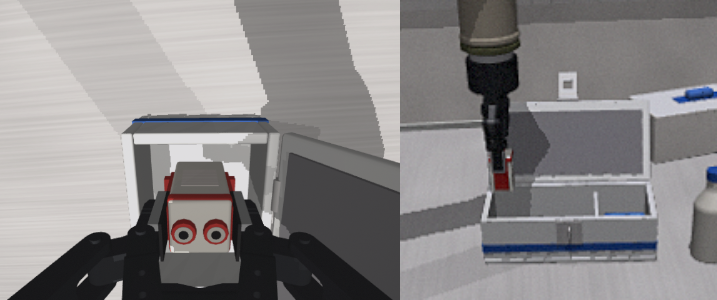

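The cassette hangs upright and aligned with the compartment, so I'll lower it.

Request:
apply_moves:
  plan: [0, 0, 1.5, 0, 0, -0.1, 40, 0, 0, 3, 0, 0, -0.1, 40, 0, 0, 4.5, 0, 0, -0.1, 40, 0, 0, 5.7, 0, 0, -0.1, 40, 0, 0, 6.8, 0, 0, -0.1, 40, 0, 0, 7.6, 0, 0, -0.1, 40, 0, 0, 8.3, 0, 0, -0.1, 40, 0, 0, 8.7, 0, 0, -0.1, 40, 0, 0, 9, 0, 0, -0.1, 40, 0, 0, 9, 0, 0, -0.1, 40]

```text
t: 13.78
position: [0.447, 0.2153, 0.0501]
eef_rot: [179.9, -0.0, 176.3]
wrist_force: [0.2, 0.2, -0.2]
finger_gap: 0.0362
```

```bash
python3 -c "
from h import *
st();go([.4469,.2153,.047],[180,0,176.3])
grab('side','s3.png')
"
```

```text
{'t': 13.7833, 'position': [0.447, 0.2153, 0.0501], 'eef_rot': [179.9022, -0.0018, 176.3085], 'wrist_force': [0.1855, 0.2372, -0.1738], 'finger_gap': 0.0362, 'joint_pos': [-56.0363, 14.6412, 28.0029, 115.3536, -8.7762, 51.9342, 62.9295]}
shift cm [0.01 0.   0.31] rot [ 0.1  -0.    0.01]
```

Request:
apply_moves:
  plan: [0, 0, 0.2, 0, 0, 0, 40, 0, 0, 0.4, 0, 0, 0, 40, 0, 0, 0.4, 0, 0, 0, 40, 0, 0, 0.4, 0, 0, 0, 40, 0, 0, 0.4, 0, 0, 0, 40, 0, 0, 0.4, 0, 0, 0, 74, 0, 0, 0.4, 0, 0, 0, 74, 0, 0, 0.4, 0, 0, 0, 74, 0, 0, 0.4, 0, 0, 0, 74, 0, 0, 0.4, 0, 0, 0, 74]

```text
t: 14.67
position: [0.4472, 0.2154, 0.0465]
eef_rot: [179.9, 0.0, 176.3]
wrist_force: [0.9, -0.3, -0.3]
finger_gap: 0.0628
```

Request:
apply_moves:
  plan: [0, 0, 0, 0, 0, 0, 74, 0, 0, -1, 0, 0, 0, 74, 0, 0, -2.5, 0, 0, 0, 74, 0, 0, -4.5, 0, 0, 0, 74, 0, 0, -7, 0, 0, 0, 74, 0, 0, -9, 0, 0, 0, 74, 0, 0, -11, 0, 0, 0, 74, 0, 0, -11.5, 0, 0, 0, 74, 0, 0, -11.5, 0, 0, 0, 74, 0, 0, -11.5, 0, 0, 0, 74]

```text
t: 15.5
position: [0.447, 0.2151, 0.1614]
eef_rot: [179.9, 0.0, 176.3]
wrist_force: [0.7, 0.3, -0.3]
finger_gap: 0.0631
```

```bash
python3 -c "
from h import *
st();go([.4836,-.1645,.16],[180,0,78.5])
f=grab('wrist','wr3.png'); w=cloud(f)
m=(w[...,2]>.064)&(w[...,2]<.078); b=(w[...,:2]-bc)@bR; m&=(b[...,0]>-.124)&(b[...,0]<.03)&(abs(b[...,1])<.05)
print(m.sum(), [np.round(np.percentile(b[m][:,k],[1,50,99]),4) for k in(0,1)], np.percentile(w[m][:,2],[2,50,98]))
"
```

```text
{'t': 15.5, 'position': [0.447, 0.2151, 0.1614], 'eef_rot': [179.8653, 0.0219, 176.3064], 'wrist_force': [0.6726, 0.2968, -0.2622], 'finger_gap': 0.0631, 'joint_pos': [-58.3463, 5.4638, 29.1887, 109.5173, -3.0327, 65.6477, 58.285]}
shift cm [ -6.1  -37.65   0.05] rot [ 0.12 -0.1  97.81]
3624 [array([-0.1204, -0.1058, -0.0873]), array([-0.0258, -0.0001,  0.025 ])] [0.06520815 0.07039874 0.07648997]
```

Cassette 1 stands upright: top at 0.070, box x centre about −0.104. Next is cassette 2.

Request:
apply_moves:
  plan: [-0.3, -1.8, 0, 0, 0, 5, 80, -0.8, -5, 0, 0, 0, 11, 100, -1.4, -8.5, 0, 0, 0, 18, 100, -2, -12.3, 0, 0, 0, 25, 100, -2.6, -16, 0, 0, 0, 32, 100, -3.2, -20, 0, 0, 0, 39, 100, -3.9, -24, 0, 0, 0, 46, 100, -4.5, -28, 0, 0, 0, 53, 100, -5.2, -32, 0, 0, 0, 60, 100, -5.8, -35.5, 0, 0, 0, 66, 100]

```text
t: 16.38
position: [0.4808, -0.1457, 0.1595]
eef_rot: [-180.0, -0.1, 109.9]
wrist_force: [0.8, -0.1, -0.1]
finger_gap: 0.0857
```

```bash
python3 -c "
from h import *
st();go([.4834,-.1644,.12],[180,0,78.5])"
```

```text
{'t': 16.3833, 'position': [0.4808, -0.1457, 0.1595], 'eef_rot': [-179.9603, -0.0851, 109.8928], 'wrist_force': [0.8384, -0.1343, -0.0858], 'finger_gap': 0.0857, 'joint_pos': [-35.5219, 8.195, 51.5388, 109.4135, -7.0841, 65.7154, 38.5581]}
shift cm [-1.85 -0.39  3.95] rot [-0.06 -0.07 31.39]
```

Request:
apply_moves:
  plan: [-0.7, -0.2, 0, 0, 0, 7, 100, -1.4, -0.4, 0, 0, 0, 14, 100, -1.8, -0.4, 1, 0, 0, 21, 100, -1.8, -0.4, 2, 0, 0, 28, 100, -1.8, -0.4, 3, 0, 0, 31.4, 100, -1.8, -0.4, 3.9, 0, 0, 31.4, 100, -1.8, -0.4, 3.9, 0, 0, 31.4, 100, -1.8, -0.4, 3.9, 0, 0, 31.4, 100, -1.8, -0.4, 3.9, 0, 0, 31.4, 100, -1.8, -0.4, 3.9, 0, 0, 31.4, 100]

```text
t: 17.22
position: [0.4834, -0.164, 0.121]
eef_rot: [-180.0, -0.1, 78.6]
wrist_force: [-0.4, -0.0, 0.6]
finger_gap: 0.0849
```

```bash
python3 -c "
from h import *
st();go([.4834,-.1644,.04],[180,0,78.5])"
```

```text
{'t': 17.2167, 'position': [0.4834, -0.164, 0.121], 'eef_rot': [-179.9622, -0.0662, 78.554], 'wrist_force': [-0.3806, -0.0417, 0.5819], 'finger_gap': 0.0849, 'joint_pos': [-34.8575, 14.363, 55.1413, 110.7931, -13.4487, 61.5996, 14.4785]}
shift cm [-0.05  0.01  8.1 ] rot [-0.04 -0.07  0.05]
```

Request:
apply_moves:
  plan: [0, 0, 2, 0, 0, 0, 100, 0, 0, 4, 0, 0, 0, 100, 0, 0, 6, 0, 0, 0, 100, 0, 0, 7.5, 0, 0, 0, 100, 0, 0, 8.1, 0, 0, 0, 100, 0, 0, 8.1, 0, 0, 0, 100, 0, 0, 8.1, 0, 0, 0, 60, 0, 0, 8.1, 0, 0, 0, 40, 0, 0, 8.1, 0, 0, 0, 40, 0, 0, 8.1, 0, 0, 0, 40]
  force: 35

```text
t: 18.05
position: [0.4847, -0.1641, 0.0414]
eef_rot: [179.9, -0.1, 78.6]
wrist_force: [-7.6, 3.3, 41.7]
finger_gap: 0.0395
```

Request:
apply_moves:
  plan: [0, 0, 0, 0, 0, 0, 40, 0, 0, 0, 0, 0, 0, 40, 0, 0, 0, 0, 0, 0, 40, 0, 0, -0.5, 0, 0, 0, 40, 0, 0, -1.5, 0, 0, 0, 40, 0, 0, -3, 0, 0, 0, 40, 0, 0, -5, 0, 0, 0, 40, 0, 0, -8, 0, 0, 0, 40, 0, 0, -11, 0, 0, 0, 40, 0, 0, -12, 0, 0, 0, 40]

```text
t: 18.88
position: [0.4856, -0.1653, 0.1655]
eef_rot: [179.6, -0.1, 78.5]
wrist_force: [0.1, -0.5, -1.2]
finger_gap: 0.0383
```

```bash
python3 -c "
from h import *
st();go([.4878,.2127,.165],[180,0,176.3])"
```

```text
{'t': 18.8833, 'position': [0.4856, -0.1653, 0.1655], 'eef_rot': [179.6338, -0.137, 78.5031], 'wrist_force': [0.0519, -0.5468, -1.2444], 'finger_gap': 0.0383, 'joint_pos': [-37.7099, 10.3206, 57.2997, 108.0539, -9.68, 66.2827, 11.5379]}
shift cm [37.09 -7.32  0.09] rot [  0.39   0.21 -97.8 ]
```

Request:
apply_moves:
  plan: [1.5, -0.3, -0.5, 0, 0, -4, 40, 4.5, -0.9, -0.5, 0, 0, -11, 40, 8.5, -1.7, -0.5, 0, 0, -18, 40, 12.5, -2.5, -0.5, 0, 0, -25, 40, 16.5, -3.3, -0.5, 0, 0, -32, 40, 20.5, -4, -0.5, 0, 0, -39, 40, 24.5, -4.8, -0.5, 0, 0, -46, 40, 28.5, -5.6, -0.5, 0, 0, -53, 40, 32.5, -6.4, -0.5, 0, 0, -60, 40, 36, -7.1, -0.5, 0.4, 0.2, -66, 40]

```text
t: 19.72
position: [0.4868, 0.2045, 0.171]
eef_rot: [179.9, -0.1, 144.9]
wrist_force: [0.7, -0.7, 0.2]
finger_gap: 0.0381
```

```bash
python3 -c "
from h import *
st();go([.4878,.2127,.14],[180,0,176.3])"
```

```text
{'t': 19.7167, 'position': [0.4868, 0.2045, 0.171], 'eef_rot': [179.9135, -0.1199, 144.9473], 'wrist_force': [0.6935, -0.6723, 0.2039], 'finger_gap': 0.0381, 'joint_pos': [-60.1408, 9.9791, 36.2073, 104.6475, -6.5259, 67.3911, 33.115]}
shift cm [0.39 0.72 3.1 ] rot [  0.12  -0.09 -31.35]
```

Request:
apply_moves:
  plan: [0.4, 0.7, 0, 0, 0, -7, 40, 0.4, 0.7, 0, 0, 0, -14, 40, 0.4, 0.7, 0, 0, 0, -21, 40, 0.4, 0.7, 0, 0, 0, -28, 40, 0.4, 0.7, 0, 0, 0, -31.3, 40, 0.4, 0.7, 1, 0, 0, -31.3, 40, 0.4, 0.7, 2, 0, 0, -31.3, 40, 0.4, 0.7, 2.6, 0, 0, -31.3, 40, 0.4, 0.7, 3.1, 0, 0, -31.3, 40, 0.4, 0.7, 3.1, 0, 0, -31.3, 40]

```text
t: 20.55
position: [0.4867, 0.2121, 0.1384]
eef_rot: [180.0, -0.2, 176.2]
wrist_force: [0.5, -0.4, -1.4]
finger_gap: 0.038
```

```bash
python3 -c "
from h import *
st();go([.4878,.2127,.0465],[180,0,176.3])
"
```

```text
{'t': 20.55, 'position': [0.4867, 0.2121, 0.1384], 'eef_rot': [179.9641, -0.1643, 176.1863], 'wrist_force': [0.5433, -0.4365, -1.4429], 'finger_gap': 0.038, 'joint_pos': [-57.0154, 12.3624, 32.3267, 106.06, -7.4569, 63.7677, 64.219]}
shift cm [-0.13  0.06  9.19] rot [ 0.04 -0.16 -0.11]
```

Request:
apply_moves:
  plan: [-0.1, 0.1, 1.5, 0, -0.2, -0.1, 40, -0.1, 0.1, 3, 0, -0.2, -0.1, 40, -0.1, 0.1, 4.5, 0, -0.2, -0.1, 40, -0.1, 0.1, 5.7, 0, -0.2, -0.1, 40, -0.1, 0.1, 6.8, 0, -0.2, -0.1, 40, -0.1, 0.1, 7.6, 0, -0.2, -0.1, 40, -0.1, 0.1, 8.3, 0, -0.2, -0.1, 40, -0.1, 0.1, 8.7, 0, -0.2, -0.1, 40, -0.1, 0.1, 9.1, 0, -0.2, -0.1, 40, -0.1, 0.1, 9.1, 0, -0.2, -0.1, 40]

```text
t: 21.38
position: [0.4874, 0.2131, 0.0469]
eef_rot: [180.0, 0.0, 176.3]
wrist_force: [-0.4, -0.0, -1.8]
finger_gap: 0.0377
```

Request:
apply_moves:
  plan: [0, 0, 0.1, 0, 0, 0, 40, 0, 0, 0.2, 0, 0, 0, 40, 0, 0, 0.2, 0, 0, 0, 40, 0, 0, 0.2, 0, 0, 0, 40, 0, 0, 0.2, 0, 0, 0, 40, 0, 0, 0.2, 0, 0, 0, 74, 0, 0, 0.2, 0, 0, 0, 74, 0, 0, 0.2, 0, 0, 0, 74, 0, 0, 0.2, 0, 0, 0, 74, 0, 0, 0.2, 0, 0, 0, 74]

```text
t: 22.22
position: [0.4875, 0.2131, 0.045]
eef_rot: [180.0, 0.0, 176.3]
wrist_force: [0.2, -0.5, -0.1]
finger_gap: 0.0632
```

Request:
apply_moves:
  plan: [0, 0, 0, 0, 0, 0, 74, 0, 0, -1, 0, 0, 0, 74, 0, 0, -2.5, 0, 0, 0, 74, 0, 0, -4.5, 0, 0, 0, 74, 0, 0, -7, 0, 0, 0, 74, 0, 0, -9, 0, 0, 0, 74, 0, 0, -11, 0, 0, 0, 74, 0, 0, -11.5, 0, 0, 0, 74, 0, 0, -11.5, 0, 0, 0, 74, 0, 0, -11.5, 0, 0, 0, 74]

```text
t: 23.05
position: [0.4872, 0.2131, 0.1598]
eef_rot: [180.0, 0.0, 176.3]
wrist_force: [0.1, -0.8, 0.1]
finger_gap: 0.0633
```

```bash
cat >> h.py <<'E'
def chk(name):
    f=grab('wrist',name); w=cloud(f)
    m=(w[...,2]>.064)&(w[...,2]<.078); b=(w[...,:2]-bc)@bR; m&=(b[...,0]>-.124)&(b[...,0]<.038)&(abs(b[...,1])<.05)
    print(m.sum(), [np.round(np.percentile(b[m][:,k],[1,50,99]),4) for k in(0,1)], np.percentile(w[m][:,2],[2,50,98]).round(4))
    print(np.histogram(b[m][:,0],np.arange(-.126,.041,.004))[0])
E
python3 -c "
from h import *
st();go([.4735,-.2137,.16],[180,0,78.5]);chk('wr4.png')
"
```

```text
{'t': 23.05, 'position': [0.4872, 0.2131, 0.1598], 'eef_rot': [179.9675, 0.0189, 176.2925], 'wrist_force': [0.1304, -0.7846, 0.1461], 'finger_gap': 0.0633, 'joint_pos': [-57.6734, 10.9386, 32.6878, 104.7482, -6.4561, 66.1158, 63.4511]}
shift cm [ -1.39 -42.68  -0.05] rot [ 4.000e-02 -1.000e-02  9.779e+01]
7956 [array([-0.12  , -0.0889, -0.0469]), array([-0.0255, -0.0003,  0.0252])] [0.0654 0.0704 0.0766]
[  0 343 455 536 606 538 493 455 452 373   4 316 385 458 573 484 424 327
 392 320  22   0   0   0   0   0   0   0   0   0   0   0   0   0   0   0
   0   0   0   0   0]
```

Two stand upright side by side. Next is cassette 3.

Request:
apply_moves:
  plan: [-0.1, -1.8, 0, 0, 0, 5, 80, -0.2, -5, 0, 0, 0, 11, 100, -0.3, -9, 0, 0, 0, 18, 100, -0.5, -13.2, 0, 0, 0, 25, 100, -0.6, -17.4, 0, 0, 0, 32, 100, -0.8, -21.6, 0, 0, 0, 39, 100, -0.9, -26, 0, 0, 0, 46, 100, -1.1, -31, 0, 0, 0, 53, 100, -1.2, -36, 0, 0, 0, 60, 100, -1.4, -40, 0, 0, 0, 66, 100]

```text
t: 23.93
position: [0.4743, -0.1704, 0.1586]
eef_rot: [-179.9, -0.0, 109.9]
wrist_force: [1.3, 0.5, -0.6]
finger_gap: 0.0852
```

```bash
python3 -c "
from h import *
st();go([.4733,-.2137,.12],[180,0,78.5])"
```

```text
{'t': 23.9333, 'position': [0.4743, -0.1704, 0.1586], 'eef_rot': [-179.9323, -0.0356, 109.9419], 'wrist_force': [1.2602, 0.4984, -0.6288], 'finger_gap': 0.0852, 'joint_pos': [-35.7405, 9.2059, 55.3581, 109.3625, -8.2883, 65.676, 42.6552]}
shift cm [-4.04 -1.57  3.86] rot [-8.000e-02 -2.000e-02  3.144e+01]
```

Request:
apply_moves:
  plan: [-1.3, -0.5, 0, 0, 0, 7, 100, -2.6, -1, 0, 0, 0, 14, 100, -4, -1.6, 1, 0, 0, 21, 100, -4, -1.6, 2, 0, 0, 28, 100, -4, -1.6, 3, 0, 0, 31.4, 100, -4, -1.6, 3.8, 0, 0, 31.4, 100, -4, -1.6, 3.8, 0, 0, 31.4, 100, -4, -1.6, 3.8, 0, 0, 31.4, 100, -4, -1.6, 3.8, 0, 0, 31.4, 100, -4, -1.6, 3.8, 0, 0, 31.4, 100]

```text
t: 24.77
position: [0.4732, -0.2134, 0.121]
eef_rot: [-180.0, -0.0, 78.6]
wrist_force: [0.3, 0.7, 0.2]
finger_gap: 0.0852
```

```bash
python3 -c "
from h import *
st();go([.4733,-.2137,.04],[180,0,78.5])"
```

```text
{'t': 24.7667, 'position': [0.4732, -0.2134, 0.121], 'eef_rot': [-179.9629, -0.0049, 78.6179], 'wrist_force': [0.3106, 0.6594, 0.1648], 'finger_gap': 0.0852, 'joint_pos': [-31.9013, 17.5309, 59.5005, 109.6843, -17.0375, 62.3169, 23.1246]}
shift cm [-0.03  0.02  8.1 ] rot [-0.04 -0.    0.12]
```

Request:
apply_moves:
  plan: [0, 0, 2, 0, 0, 0.1, 100, 0, 0, 4, 0, 0, 0.1, 100, 0, 0, 6, 0, 0, 0.1, 100, 0, 0, 7.5, 0, 0, 0.1, 100, 0, 0, 8.1, 0, 0, 0.1, 100, 0, 0, 8.1, 0, 0, 0.1, 100, 0, 0, 8.1, 0, 0, 0.1, 60, 0, 0, 8.1, 0, 0, 0.1, 40, 0, 0, 8.1, 0, 0, 0.1, 40, 0, 0, 8.1, 0, 0, 0.1, 40]
  force: 35

```text
t: 25.6
position: [0.4744, -0.2137, 0.0415]
eef_rot: [179.9, -0.0, 78.5]
wrist_force: [-7.9, 4.0, 41.2]
finger_gap: 0.0393
```

Request:
apply_moves:
  plan: [0, 0, 0, 0, 0, 0, 40, 0, 0, 0, 0, 0, 0, 40, 0, 0, 0, 0, 0, 0, 40, 0, 0, -0.5, 0, 0, 0, 40, 0, 0, -1.5, 0, 0, 0, 40, 0, 0, -3, 0, 0, 0, 40, 0, 0, -5, 0, 0, 0, 40, 0, 0, -8, 0, 0, 0, 40, 0, 0, -11, 0, 0, 0, 40, 0, 0, -12, 0, 0, 0, 40]

```text
t: 26.43
position: [0.4752, -0.215, 0.1655]
eef_rot: [179.6, -0.0, 78.5]
wrist_force: [0.8, -0.4, -0.6]
finger_gap: 0.0377
```

```bash
python3 -c "
from h import *
st();go([.529,.2101,.165],[180,0,176.3])"
```

```text
{'t': 26.4333, 'position': [0.4752, -0.215, 0.1655], 'eef_rot': [179.6385, -0.029, 78.4678], 'wrist_force': [0.7508, -0.3575, -0.645], 'finger_gap': 0.0377, 'joint_pos': [-35.1164, 13.6524, 62.2752, 106.9694, -13.2712, 66.8006, 20.1796]}
shift cm [42.72 -3.23  0.05] rot [  0.29   0.29 -97.83]
```

Request:
apply_moves:
  plan: [2, -0.1, -0.5, 0, 0, -4, 40, 5.5, -0.4, -0.5, 0, 0, -11, 40, 9.5, -0.7, -0.5, 0, 0, -18, 40, 13.7, -1, -0.5, 0, 0, -25, 40, 18, -1.4, -0.5, 0, 0, -32, 40, 22.5, -1.7, -0.5, 0, 0, -39, 40, 27, -2, -0.5, 0, 0, -46, 40, 32, -2.4, -0.5, 0, 0, -53, 40, 37, -2.8, -0.5, 0, 0, -60, 40, 41, -3.1, -0.5, 0.3, 0.3, -66, 40]

```text
t: 27.27
position: [0.5232, 0.1711, 0.1706]
eef_rot: [179.9, -0.1, 144.9]
wrist_force: [0.6, -0.3, 0.0]
finger_gap: 0.0379
```

```bash
python3 -c "
from h import *
st();go([.529,.2101,.14],[180,0,176.3])"
```

```text
{'t': 27.2667, 'position': [0.5232, 0.1711, 0.1706], 'eef_rot': [179.8939, -0.1059, 144.8512], 'wrist_force': [0.6203, -0.3228, 0.0417], 'finger_gap': 0.0379, 'joint_pos': [-58.534, 14.0662, 41.4786, 101.6574, -10.1583, 68.0056, 40.7674]}
shift cm [1.76 3.52 3.07] rot [  0.13  -0.07 -31.45]
```

Request:
apply_moves:
  plan: [0.6, 1.2, 0, 0, 0, -7, 40, 1.2, 2.4, 0, 0, 0, -14, 40, 1.8, 3.5, 0, 0, 0, -21, 40, 1.8, 3.5, 0, 0, 0, -28, 40, 1.8, 3.5, 0, 0, 0, -31.4, 40, 1.8, 3.5, 1, 0, 0, -31.4, 40, 1.8, 3.5, 2, 0, 0, -31.4, 40, 1.8, 3.5, 2.6, 0, 0, -31.4, 40, 1.8, 3.5, 3, 0, 0, -31.4, 40, 1.8, 3.5, 3, 0, 0, -31.4, 40]

```text
t: 28.1
position: [0.5279, 0.2097, 0.1393]
eef_rot: [179.9, -0.1, 176.2]
wrist_force: [-0.8, -0.9, -0.8]
finger_gap: 0.038
```

```bash
python3 -c "
from h import *
st();go([.529,.2101,.0455],[180,0,176.3])
"
```

```text
{'t': 28.1, 'position': [0.5279, 0.2097, 0.1393], 'eef_rot': [179.9358, -0.1352, 176.1764], 'wrist_force': [-0.7868, -0.938, -0.7563], 'finger_gap': 0.038, 'joint_pos': [-55.5528, 17.7776, 35.0088, 100.7096, -11.2636, 65.0994, 69.1366]}
shift cm [-0.13  0.03  9.38] rot [ 0.06 -0.14 -0.12]
```

Request:
apply_moves:
  plan: [-0.1, 0, 1.5, 0, -0.1, -0.1, 40, -0.1, 0, 3, 0, -0.1, -0.1, 40, -0.1, 0, 4.5, 0, -0.1, -0.1, 40, -0.1, 0, 5.7, 0, -0.1, -0.1, 40, -0.1, 0, 6.8, 0, -0.1, -0.1, 40, -0.1, 0, 7.6, 0, -0.1, -0.1, 40, -0.1, 0, 8.3, 0, -0.1, -0.1, 40, -0.1, 0, 8.8, 0, -0.1, -0.1, 40, -0.1, 0, 9.2, 0, -0.1, -0.1, 40, -0.1, 0, 9.2, 0, -0.1, -0.1, 40]

```text
t: 28.93
position: [0.5285, 0.2098, 0.0467]
eef_rot: [180.0, -0.1, 176.3]
wrist_force: [-0.0, -0.3, -0.5]
finger_gap: 0.038
```

Request:
apply_moves:
  plan: [0, 0, 0.1, 0, 0, 0, 40, 0, 0, 0.2, 0, 0, 0, 40, 0, 0, 0.2, 0, 0, 0, 40, 0, 0, 0.2, 0, 0, 0, 40, 0, 0, 0.2, 0, 0, 0, 40, 0, 0, 0.2, 0, 0, 0, 74, 0, 0, 0.2, 0, 0, 0, 74, 0, 0, 0.2, 0, 0, 0, 74, 0, 0, 0.2, 0, 0, 0, 74, 0, 0, 0.2, 0, 0, 0, 74]

```text
t: 29.77
position: [0.5285, 0.2098, 0.0447]
eef_rot: [180.0, -0.1, 176.3]
wrist_force: [0.2, 0.2, 0.3]
finger_gap: 0.063
```

Request:
apply_moves:
  plan: [0, 0, 0, 0, 0, 0, 74, 0, 0, -1, 0, 0, 0, 74, 0, 0, -2.5, 0, 0, 0, 74, 0, 0, -4.5, 0, 0, 0, 74, 0, 0, -7, 0, 0, 0, 74, 0, 0, -9, 0, 0, 0, 74, 0, 0, -11, 0, 0, 0, 74, 0, 0, -11.5, 0, 0, 0, 74, 0, 0, -11.5, 0, 0, 0, 74, 0, 0, -11.5, 0, 0, 0, 74]

```text
t: 30.6
position: [0.5284, 0.2097, 0.1595]
eef_rot: [179.9, -0.1, 176.3]
wrist_force: [-0.4, -0.7, -1.1]
finger_gap: 0.0633
```

```bash
python3 -c "
from h import *
st();go([.4634,-.2630,.16],[180,0,78.5]);chk('wr5.png')
"
```

```text
{'t': 30.6, 'position': [0.5284, 0.2097, 0.1595], 'eef_rot': [179.9432, -0.0642, 176.2837], 'wrist_force': [-0.3961, -0.7458, -1.0986], 'finger_gap': 0.0633, 'joint_pos': [-56.0531, 16.5729, 35.4773, 99.4596, -10.4237, 67.293, 68.6346]}
shift cm [  3.42 -47.59  -0.1 ] rot [-1.000e-02 -1.000e-01  9.778e+01]
12891 [array([-0.1192, -0.0682, -0.0071]), array([-0.0257, -0.0004,  0.025 ])] [0.0654 0.0704 0.0766]
[  0 318 518 637 641 569 609 626 499 450  47 256 482 527 600 548 508 447
 466 383  49 264 389 460 555 505 428 328 398 330  54   0   0   0   0   0
   0   0   0   0   0]
```

Request:
apply_moves:
  plan: [0.1, -1.8, 0, 0, 0, 5, 80, 0.3, -5, 0, 0, 0, 11, 100, 0.6, -9, 0, 0, 0, 18, 100, 1, -13.2, 0, 0, 0, 25, 100, 1.3, -17.4, 0, 0, 0, 32, 100, 1.6, -21.6, 0, 0, 0, 39, 100, 1.9, -26, 0, 0, 0, 46, 100, 2.2, -31, 0, 0, 0, 53, 100, 2.6, -36, 0, 0, 0, 60, 100, 2.9, -41, 0, 0, 0, 66, 100]

```text
t: 31.48
position: [0.475, -0.1704, 0.1581]
eef_rot: [-179.9, -0.1, 109.9]
wrist_force: [0.8, 0.2, -0.2]
finger_gap: 0.0858
```

```bash
python3 -c "
from h import *
st();go([.4632,-.2629,.12],[180,0,78.5])"
```

```text
{'t': 31.4833, 'position': [0.475, -0.1704, 0.1581], 'eef_rot': [-179.8564, -0.098, 109.9368], 'wrist_force': [0.8134, 0.1928, -0.246], 'finger_gap': 0.0858, 'joint_pos': [-37.864, 10.0739, 58.0654, 109.2893, -9.3479, 65.8049, 43.623]}
shift cm [-8.3  -4.26  3.81] rot [-0.17 -0.06 31.44]
```

Request:
apply_moves:
  plan: [-2, -1, 0, 0, 0, 7, 100, -4.5, -2.3, 0, 0, 0, 14, 100, -7, -3.5, 0, 0, 0, 21, 100, -8.3, -4.3, 0.5, 0, 0, 28, 100, -8.3, -4.3, 2, 0, 0, 31.4, 100, -8.3, -4.3, 3, 0, 0, 31.4, 100, -8.3, -4.3, 3.8, 0, 0, 31.4, 100, -8.3, -4.3, 3.8, 0, 0, 31.4, 100, -8.3, -4.3, 3.8, 0, 0, 31.4, 100, -8.3, -4.3, 3.8, 0, 0, 31.4, 100]

```text
t: 32.32
position: [0.4632, -0.2627, 0.1204]
eef_rot: [-179.8, -0.0, 78.6]
wrist_force: [0.1, 0.4, 0.5]
finger_gap: 0.0851
```

```bash
python3 -c "
from h import *
st();go([.4632,-.2629,.04],[180,0,78.5])"
```

```text
{'t': 32.3167, 'position': [0.4632, -0.2627, 0.1204], 'eef_rot': [-179.8496, -0.0204, 78.649], 'wrist_force': [0.1144, 0.3682, 0.5313], 'finger_gap': 0.0851, 'joint_pos': [-26.8539, 21.4481, 61.7717, 107.7549, -21.06, 63.4887, 31.6229]}
shift cm [-0.03  0.03  8.04] rot [-0.15 -0.02  0.15]
```

Request:
apply_moves:
  plan: [0, 0, 2, -0.1, 0, 0.1, 100, 0, 0, 4, -0.1, 0, 0.1, 100, 0, 0, 6, -0.1, 0, 0.1, 100, 0, 0, 7.5, -0.1, 0, 0.1, 100, 0, 0, 8.1, -0.1, 0, 0.1, 100, 0, 0, 8.1, -0.1, 0, 0.1, 100, 0, 0, 8.1, -0.1, 0, 0.1, 60, 0, 0, 8.1, -0.1, 0, 0.1, 40, 0, 0, 8.1, -0.1, 0, 0.1, 40, 0, 0, 8.1, -0.1, 0, 0.1, 40]
  force: 35

```text
t: 33.15
position: [0.4643, -0.263, 0.0409]
eef_rot: [179.9, -0.0, 78.6]
wrist_force: [-6.2, 4.3, 40.0]
finger_gap: 0.0396
```

Request:
apply_moves:
  plan: [0, 0, 0, 0, 0, 0, 40, 0, 0, 0, 0, 0, 0, 40, 0, 0, 0, 0, 0, 0, 40, 0, 0, -0.5, 0, 0, 0, 40, 0, 0, -1.5, 0, 0, 0, 40, 0, 0, -3, 0, 0, 0, 40, 0, 0, -5, 0, 0, 0, 40, 0, 0, -8, 0, 0, 0, 40, 0, 0, -11, 0, 0, 0, 40, 0, 0, -12, 0, 0, 0, 40]

```text
t: 33.98
position: [0.4649, -0.2643, 0.1649]
eef_rot: [179.7, 0.0, 78.5]
wrist_force: [1.1, -0.4, -0.3]
finger_gap: 0.0379
```

```bash
python3 -c "
from h import *
st();go([.5700,.2074,.165],[180,0,176.3])"
```

```text
{'t': 33.9833, 'position': [0.4649, -0.2643, 0.1649], 'eef_rot': [179.6573, 0.0065, 78.5079], 'wrist_force': [1.1498, -0.4487, -0.286], 'finger_gap': 0.0379, 'joint_pos': [-30.0049, 17.8487, 64.8496, 105.174, -17.587, 67.6806, 29.0197]}
shift cm [ 4.832e+01  9.000e-01 -1.000e-02] rot [  0.25   0.3  -97.79]
```

Request:
apply_moves:
  plan: [2, 0, -0.5, 0, 0, -4, 40, 5.5, 0.1, -0.5, 0, 0, -11, 40, 9.5, 0.2, -0.5, 0, 0, -18, 40, 13.7, 0.3, -0.5, 0, 0, -25, 40, 18, 0.3, -0.5, 0, 0, -32, 40, 22.5, 0.4, -0.5, 0, 0, -39, 40, 27, 0.5, -0.5, 0, 0, -46, 40, 32, 0.6, -0.5, 0, 0, -53, 40, 37, 0.7, -0.5, 0, 0, -60, 40, 42, 0.8, -0.5, 0.3, 0.3, -66, 40]

```text
t: 34.82
position: [0.5487, 0.1153, 0.17]
eef_rot: [179.9, -0.1, 144.9]
wrist_force: [1.0, -0.7, -1.4]
finger_gap: 0.0379
```

```bash
python3 -c "
from h import *
st();go([.5700,.2074,.14],[180,0,176.3])"
```

```text
{'t': 34.8167, 'position': [0.5487, 0.1153, 0.17], 'eef_rot': [179.9332, -0.1098, 144.8854], 'wrist_force': [1.0401, -0.7193, -1.3868], 'finger_gap': 0.0379, 'joint_pos': [-54.6247, 16.476, 45.3095, 100.2781, -12.6517, 68.4865, 49.0811]}
shift cm [3.55 8.75 3.02] rot [  0.1   -0.09 -31.41]
```

Request:
apply_moves:
  plan: [1, 2.4, 0, 0, 0, -7, 40, 2, 5, 0, 0, 0, -14, 40, 3, 7.5, 0, 0, 0, -21, 40, 3.6, 8.7, 0, 0, 0, -28, 40, 3.6, 8.7, 0, 0, 0, -31.4, 40, 3.6, 8.7, 0, 0, 0, -31.4, 40, 3.6, 8.7, 1.5, 0, 0, -31.4, 40, 3.6, 8.7, 2.5, 0, 0, -31.4, 40, 3.6, 8.7, 3, 0, 0, -31.4, 40, 3.6, 8.7, 3, 0, 0, -31.4, 40]

```text
t: 35.65
position: [0.5684, 0.2065, 0.1388]
eef_rot: [180.0, -0.2, 176.2]
wrist_force: [-1.2, -0.3, -3.0]
finger_gap: 0.0382
```

```bash
python3 -c "
from h import *
st();go([.5700,.2074,.0455],[180,0,176.3])
"
```

```text
{'t': 35.65, 'position': [0.5684, 0.2065, 0.1388], 'eef_rot': [179.9715, -0.1793, 176.1811], 'wrist_force': [-1.242, -0.3235, -2.955], 'finger_gap': 0.0382, 'joint_pos': [-52.9453, 23.1319, 36.337, 95.0738, -14.7745, 66.801, 73.2798]}
shift cm [-0.18  0.1   9.33] rot [ 0.03 -0.18 -0.12]
```

Request:
apply_moves:
  plan: [-0.2, 0.1, 1.5, 0, -0.2, -0.1, 40, -0.2, 0.1, 3, 0, -0.2, -0.1, 40, -0.2, 0.1, 4.5, 0, -0.2, -0.1, 40, -0.2, 0.1, 5.7, 0, -0.2, -0.1, 40, -0.2, 0.1, 6.8, 0, -0.2, -0.1, 40, -0.2, 0.1, 7.6, 0, -0.2, -0.1, 40, -0.2, 0.1, 8.3, 0, -0.2, -0.1, 40, -0.2, 0.1, 8.8, 0, -0.2, -0.1, 40, -0.2, 0.1, 9.1, 0, -0.2, -0.1, 40, -0.2, 0.1, 9.1, 0, -0.2, -0.1, 40]

```text
t: 36.48
position: [0.5701, 0.2073, 0.0474]
eef_rot: [180.0, -0.0, 176.3]
wrist_force: [-0.2, -0.1, -0.9]
finger_gap: 0.0379
```

Request:
apply_moves:
  plan: [0, 0, 0.1, 0, 0, 0, 40, 0, 0, 0.2, 0, 0, 0, 40, 0, 0, 0.2, 0, 0, 0, 40, 0, 0, 0.2, 0, 0, 0, 40, 0, 0, 0.2, 0, 0, 0, 40, 0, 0, 0.2, 0, 0, 0, 74, 0, 0, 0.2, 0, 0, 0, 74, 0, 0, 0.2, 0, 0, 0, 74, 0, 0, 0.2, 0, 0, 0, 74, 0, 0, 0.2, 0, 0, 0, 74]

```text
t: 37.32
position: [0.5701, 0.2073, 0.0454]
eef_rot: [180.0, 0.0, 176.3]
wrist_force: [-0.3, 0.5, -0.7]
finger_gap: 0.063
```

Request:
apply_moves:
  plan: [0, 0, 0, 0, 0, 0, 74, 0, 0, -1, 0, 0, 0, 74, 0, 0, -2.5, 0, 0, 0, 74, 0, 0, -4.5, 0, 0, 0, 74, 0, 0, -7, 0, 0, 0, 74, 0, 0, -9, 0, 0, 0, 74, 0, 0, -11, 0, 0, 0, 74, 0, 0, -13, 0, 0, 0, 74, 0, 0, -15, 0, 0, 0, 74, 0, 0, -16, 0, 0, 0, 74]

```text
t: 38.15
position: [0.571, 0.2073, 0.2088]
eef_rot: [179.9, 0.2, 176.3]
wrist_force: [0.6, -0.2, 0.3]
finger_gap: 0.0635
```

```bash
python3 -c "
from h import *
st();chk('wr6.png')
f=grab('side','s4.png'); w=cloud(f)
b=w.copy(); b[...,:2]=(w[...,:2]-bc)@bR
# lid inner face points
m=(abs(b[...,0])<.12)&(b[...,1]>.066)&(b[...,1]<.2)&(b[...,2]>.09)&(b[...,2]<.26)
q=b[m]; s=(abs(q[:,0])>.03); L=q[s]
a=np.polyfit(L[:,2],L[:,1],1); print('lid y=a z+b',a,L[:,2].min(),L[:,2].max(), L[:,1].max())
h=q[(abs(q[:,0])<.015)&(q[:,2]>.195)]; print('hasp',len(h),h.min(0) if len(h) else '',h.max(0) if len(h) else '')
im=f['image']; w_=cv2.resize(load('wr6')['image'],(400,300))
cv2.imwrite('pics/c5.png',np.hstack([w_,cv2.resize(im[90:230,220:400],(386,300))]))
"
```

```text
{'t': 38.15, 'position': [0.571, 0.2073, 0.2088], 'eef_rot': [179.8766, 0.1678, 176.2535], 'wrist_force': [0.6411, -0.1849, 0.3101], 'finger_gap': 0.0635, 'joint_pos': [-54.1025, 19.7367, 37.7335, 90.3189, -12.4697, 74.0002, 71.6648]}
12944 [array([-0.1183, -0.0537,  0.0333]), array([-0.0259, -0.0004,  0.025 ])] [0.0653 0.0704 0.0767]
[  0 157 405 481 437 483 497 511 425 378  51 157 381 383 464 399 456 402
 354 323  89 151 308 362 413 390 370 332 346 271  95  86 311 307 383 363
 322 271 287 261  82]
lid y=a z+b [0.56735204 0.01616591] 0.09004002084093714 0.19817964216794368 0.13697359217049393
hasp 94 [-0.01424631  0.12522793  0.1950075 ] [0.00274886 0.17662311 0.23072831]
```

View pics/c5.png

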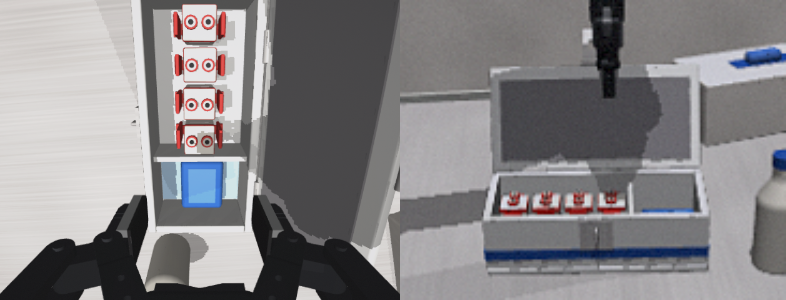

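All four cassettes stand upright in a row, and the pack is flat in the small compartment. Side depth puts the lid at about 120°. Next I'll go behind the lid with the fingers shut.

```bash
python3 -c "
from h import *
go([*box(-.07,0.02),.31],[180,0,176.3]);go([*box(-.08,.178),.31],[180,0,176.3]);go([*box(-.08,.178),.175],[180,0,176.3])"
```

```text
shift cm [  8.96   2.   -10.27] rot [ 0.13  0.16 -0.03]
shift cm [  9.97  17.8  -10.23] rot [ 0.13  0.16 -0.03]
shift cm [10.   17.77  3.27] rot [ 0.13  0.16 -0.03]
```

Request:
apply_moves:
  plan: [2, 0.3, -3, 0, 0, 0, 0, 5, 1, -6, 0, 0, 0, 0, 8, 2, -9, 0, 0, 0, 0, 9, 3.5, -10.2, 0, 0, 0, 0, 9.5, 6.5, -10.2, 0, 0, 0, 0, 10, 9.5, -10.2, 0, 0, 0, 0, 10, 12.5, -10.2, 0, 0, 0, 0, 10, 15, -10.2, 0, 0, 0, 0, 10, 17, -10.2, 0, 0, 0, 0, 10, 17.8, -10.2, 0.1, 0.2, 0, 0]

```text
t: 39.08
position: [0.481, 0.3945, 0.3074]
eef_rot: [-179.9, -0.2, 176.5]
wrist_force: [-0.5, -1.0, -0.6]
finger_gap: 0.0002
```

```bash
python3 -c "
from h import *
st();go([*box(-.08,.178),.175],[180,0,176.3]);go([*box(-.08,.1145),.19],[180,0,176.3])"
```

```text
{'t': 39.0833, 'position': [0.481, 0.3945, 0.3074], 'eef_rot': [-179.9328, -0.1577, 176.4859], 'wrist_force': [-0.5383, -0.9701, -0.5724], 'finger_gap': 0.0002, 'joint_pos': [-68.3536, 18.6769, 32.8481, 78.5109, -10.0805, 85.8662, 50.3475]}
shift cm [-0.24 -0.29 13.24] rot [-0.07 -0.16  0.19]
shift cm [-0.22 -6.64 11.75] rot [-0.07 -0.16  0.19]
```

Request:
apply_moves:
  plan: [-0.2, -0.3, 2, 0, -0.1, 0.2, 0, -0.2, -0.3, 5, 0, -0.1, 0.2, 0, -0.2, -0.3, 8, 0, -0.1, 0.2, 0, -0.2, -0.3, 10, 0, -0.1, 0.2, 0, -0.2, -0.3, 12, 0, -0.1, 0.2, 0, -0.2, -0.3, 13, 0, -0.1, 0.2, 0, -0.2, -0.3, 13.2, 0, -0.1, 0.2, 0, -0.2, -0.3, 13.2, 0, -0.1, 0.2, 0, -0.2, -0.3, 13.2, 0, -0.1, 0.2, 0, -0.2, -0.3, 13.2, 0, -0.1, 0.2, 0]

```text
t: 39.92
position: [0.4831, 0.3915, 0.1768]
eef_rot: [180.0, 0.0, 176.3]
wrist_force: [-0.7, -1.4, 0.7]
finger_gap: 0.0002
```

Request:
apply_moves:
  plan: [0, -1, 0, 0, 0, 0, 0, 0, -2, 0, 0, 0, 0, 0, 0, -3, -0.3, 0, 0, 0, 0, 0, -4, -0.6, 0, 0, 0, 0, 0, -5, -1, 0, 0, 0, 0, 0, -6, -1.4, 0, 0, 0, 0, 0, -7, -1.5, 0, 0, 0, 0, 0, -8, -1.5, 0, 0, 0, 0, 0, -8.6, -1.5, 0, 0, 0, 0, 0, -8.6, -1.5, 0, 0, 0, 0]

```text
t: 40.75
position: [0.4776, 0.3034, 0.1916]
eef_rot: [-180.0, -0.0, 176.1]
wrist_force: [-1.2, 0.6, 0.1]
finger_gap: -0.0003
```

```bash
python3 -c "
from h import *
s=st();print(bR.T@(np.array(s['position'])[:2]-bc))
f=grab('side','s5.png')
b=cloud(f); b[...,:2]=(b[...,:2]-bc)@bR
m=(b[...,0]>.03)&(b[...,0]<.12)&(b[...,1]>-.1)&(b[...,1]<.2)&(b[...,2]>.095)&(b[...,2]<.26)
L=b[m]; a=np.polyfit(L[:,2],L[:,1],1); print('lid',90+np.degrees(np.arctan(a[0])),L[:,2].max())
"
```

```text
{'t': 40.75, 'position': [0.4776, 0.3034, 0.1916], 'eef_rot': [-179.9741, -0.0172, 176.1467], 'wrist_force': [-1.1997, 0.5532, 0.0563], 'finger_gap': -0.0003, 'joint_pos': [-65.9933, 14.1762, 33.9547, 97.6151, -8.3188, 70.77, 56.0533]}
[-0.07960475  0.08985153]
lid 91.58187430680071 0.2157567895498879
```

Lid is at 91.6° and following. I'll continue along the arc.

Request:
apply_moves:
  plan: [0, -0.9, -0.2, 0, 0, 0, 0, 0, -1.9, -0.3, 0, 0, 0, 0, 0, -2.9, -0.2, 0, 0, 0, 0, 0, -3.8, 0, 0, 0, 0, 0, 0, -4.8, 0.3, 0, 0, 0, 0, 0, -5.7, 0.6, 0, 0, 0, 0, 0, -6.7, 1.1, 0, 0, 0, 0, 0, -7.5, 1.6, 0, 0, 0, 0, 0, -8.3, 2.2, 0, 0, 0, 0, 0, -9.1, 2.9, 0, 0, 0, 0]

```text
t: 41.63
position: [0.4713, 0.2123, 0.1619]
eef_rot: [-179.9, -0.0, 176.2]
wrist_force: [-0.3, 0.9, 1.7]
finger_gap: 0.0
```

```bash
python3 -c "
from h import *
s=st();print(bR.T@(np.array(s['position'])[:2]-bc)); go([*box(-.08,-.0355),.090],[180,0,176.3])
"
```

```text
{'t': 41.6333, 'position': [0.4713, 0.2123, 0.1619], 'eef_rot': [-179.9494, -0.0199, 176.1666], 'wrist_force': [-0.3179, 0.8669, 1.681], 'finger_gap': 0.0, 'joint_pos': [-62.4907, 8.9597, 36.4914, 106.7833, -5.7754, 66.1437, 62.1781]}
[-0.07992496 -0.00142557]
shift cm [-0.   -3.4   7.19] rot [-0.05 -0.02 -0.13]
```

Request:
apply_moves:
  plan: [0, -0.7, 0.7, 0, 0, 0, 0, 0, -1.3, 1.4, 0, 0, 0, 0, 0, -1.8, 2.3, 0, 0, 0, 0, 0, -2.3, 3.1, 0, 0, 0, 0, 0, -2.7, 4, 0, 0, 0, 0, 0, -3, 5, 0, 0, 0, 0, 0, -3.2, 5.9, 0, 0, 0, 0, 0, -3.4, 6.6, 0, 0, 0, 0, 0, -3.4, 7.1, 0, 0, 0, 0, 0, -3.4, 7.2, 0, 0, 0, 0]

```text
t: 42.47
position: [0.4687, 0.1779, 0.0916]
eef_rot: [-180.0, -0.2, 176.1]
wrist_force: [-19.8, -10.1, 48.5]
finger_gap: 0.0001
```

Request:
apply_moves:
  plan: [0, 0, 0.1, 0, 0, 0, 0, 0, 0, 0.2, 0, 0, 0, 0, 0, 0, 0.3, 0, 0, 0, 0, 0, 0, 0.3, 0, 0, 0, 0, 0, 0, 0.3, 0, 0, 0, 0, 0, 0, 0.3, 0, 0, 0, 0, 0, 0, 0.3, 0, 0, 0, 0, 0, 0, 0.3, 0, 0, 0, 0, 0, 0, 0.3, 0, 0, 0, 0, 0, 0, 0.3, 0, 0, 0, 0]

```text
t: 43.3
position: [0.4688, 0.1779, 0.0916]
eef_rot: [180.0, -0.3, 176.1]
wrist_force: [-20.5, -9.6, 51.8]
finger_gap: 0.0003
```

```bash
cat >> h.py <<'E'
def lid(name):
    f=grab('side',name)
    b=cloud(f); b[...,:2]=(b[...,:2]-bc)@bR
    m=(b[...,0]>.04)&(b[...,0]<.12)&(b[...,1]>-.06)&(b[...,1]<.06)&(b[...,2]>.07)&(b[...,2]<.26)
    L=b[m]; a=np.polyfit(L[:,1],L[:,2],1); print('lid z=a y+b',a,'deg',np.degrees(np.arctan(-a[0])))
    m=(abs(b[...,0])<.016)&(b[...,1]>-.14)&(b[...,1]<-.069)&(b[...,2]>.02)&(b[...,2]<.15)
    h=b[m]; print('hasp',len(h)); 
    for z0 in np.arange(.02,.15,.01):
        q=h[(h[:,2]>=z0)&(h[:,2]<z0+.01)]
        if len(q): print(round(z0,3),len(q),q[:,1].min().round(4),q[:,1].max().round(4))
    return f
E
python3 -c "
from h import *
s=st();print(bR.T@(np.array(s['position'])[:2]-bc)); lid('s6.png')
"
```

```text
{'t': 43.3, 'position': [0.4688, 0.1779, 0.0916], 'eef_rot': [179.9545, -0.2952, 176.1117], 'wrist_force': [-20.4548, -9.6457, 51.8002], 'finger_gap': 0.0003, 'joint_pos': [-59.0506, 12.5549, 36.9585, 112.8843, -9.1101, 57.601, 68.2989]}
[-0.0802612  -0.03600076]
lid z=a y+b [-0.02261062  0.09157018] deg 1.2952722785024853
hasp 136
0.04 15 -0.0714 -0.0692
0.05 14 -0.0764 -0.069
0.06 13 -0.0762 -0.069
0.07 7 -0.0711 -0.069
0.08 1 -0.0758 -0.0758
0.09 1 -0.0732 -0.0732
0.1 28 -0.1222 -0.1101
0.11 55 -0.1198 -0.108
0.12 2 -0.1151 -0.1134
```

Lid is down: face z 0.0916, with 52 N when pressed. The hasp sticks out, its end at y≈−0.115, z≈0.11. I'll lift and reposition for the hasp.

```bash
python3 -c "
from h import *
go([*box(0,-.10),.18],[180,0,86.3])"
```

```text
shift cm [-8.   -6.37 -8.89] rot [-0.2  -0.27 89.81]
```

Request:
apply_moves:
  plan: [0, 0, -2, 0, 0, 0, 0, 0, 0, -5, 0, 0, 0, 0, 0, 0, -8, 0, 0, 0, 0, 0, 0, -8.9, 0, 0, 7, 0, -1.5, -1, -8.9, 0, 0, 14, 0, -3, -2.5, -8.9, 0, 0, 21, 0, -5, -4, -8.9, 0, 0, 28, 0, -6.5, -5.5, -8.9, 0, 0, 35, 0, -8, -6.4, -8.9, 0, 0, 42, 0, -8, -6.4, -8.9, 0, 0, 49, 0]

```text
t: 44.18
position: [0.5467, 0.1058, 0.1799]
eef_rot: [-179.8, -0.1, 126.6]
wrist_force: [-0.1, 0.2, -0.0]
finger_gap: 0.0001
```

Request:
apply_moves:
  plan: [0, 0, 0, 0, 0, 7, 0, 0, 0, 0, 0, 0, 14, 0, 0, 0, 0, 0, 0, 21, 0, 0, 0, 0, 0, 0, 28, 0, 0, 0, 0, 0, 0, 35, 0, 0, 0, 0, 0, 0, 40, 0, 0, 0, 0, 0, 0, 40, 0, 0, 0, 0, 0, 0, 40, 0, 0, 0, 0, 0, 0, 40, 0, 0, 0, 0, 0, 0, 40, 0]

```text
t: 45.02
position: [0.5467, 0.1058, 0.1799]
eef_rot: [-179.8, 0.0, 86.7]
wrist_force: [0.4, -0.5, 0.6]
finger_gap: 0.0
```

```bash
python3 -c "
from h import *
s=st();print(bR.T@(np.array(s['position'])[:2]-bc)); go([*box(0,-.113),.14],[180,0,86.3]);f=lid('s7.png')
cv2.imwrite('pics/c6.png',cv2.resize(f['image'][90:230,220:400],(771,600)))
"
```

```text
{'t': 45.0167, 'position': [0.5467, 0.1058, 0.1799], 'eef_rot': [-179.784, 0.0399, 86.7198], 'wrist_force': [0.4237, -0.4523, 0.617], 'finger_gap': 0.0, 'joint_pos': [-60.7628, 17.5899, 54.1181, 100.2593, -15.0975, 70.094, -5.9337]}
[ 0.0021497  -0.10286362]
shift cm [-1.01 -0.21  3.99] rot [-0.22  0.04  0.42]
lid z=a y+b [-0.01562153  0.09141778] deg 0.8949747392298204
hasp 136
0.02 1 -0.0702 -0.0702
0.04 9 -0.0712 -0.0691
0.05 15 -0.0772 -0.0691
0.06 12 -0.0795 -0.069
0.07 12 -0.0713 -0.0691
0.08 2 -0.0736 -0.0714
0.1 28 -0.1218 -0.1134
0.11 55 -0.1187 -0.1101
0.12 2 -0.1146 -0.1144
```

View pics/c6.png

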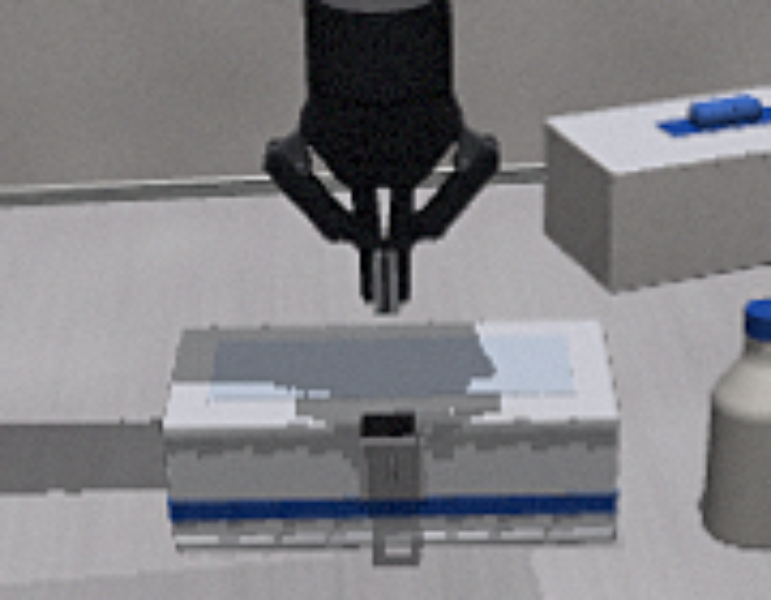

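The lid looks flat. The hasp's black lip shows at crop (388,425), sticking out from the front edge. I'll press it down from above, then push it in.

Request:
apply_moves:
  plan: [-0.5, -0.1, 1.5, 0, 0, 0.4, 0, -1, -0.2, 3, 0, 0, 0.4, 0, -1, -0.2, 4.5, 0, 0, 0.4, 0, -1, -0.2, 6, 0, 0, 0.4, 0, -1, -0.2, 7.5, 0, 0, 0.4, 0, -1, -0.2, 9, 0, 0, 0.4, 0, -1, -0.2, 10.5, 0, 0, 0.4, 0, -1, -0.2, 12, 0, 0, 0.4, 0, -1, -0.2, 13.2, 0, 0, 0.4, 0, -1, -0.2, 14.4, 0, 0, 0.4, 0]

```text
t: 45.9
position: [0.5436, 0.0958, 0.0351]
eef_rot: [-179.8, 0.0, 86.3]
wrist_force: [-0.9, -0.1, -0.3]
finger_gap: 0.0001
```

```bash
python3 -c "
from h import *
s=st();print(bR.T@(np.array(s['position'])[:2]-bc)); go([*box(0,-.095),.036],[180,0,86.3])
f=grab('side','s8.png')
cv2.imwrite('pics/c7.png',cv2.resize(f['image'][120:230,240:390],(750,550),interpolation=cv2.INTER_CUBIC))
"
```

```text
{'t': 45.9, 'position': [0.5436, 0.0958, 0.0351], 'eef_rot': [-179.7842, 0.0365, 86.3287], 'wrist_force': [-0.9275, -0.0619, -0.2777], 'finger_gap': 0.0001, 'joint_pos': [-53.5226, 28.1975, 47.5138, 108.2078, -25.2365, 54.8663, 1.9619]}
[-0.00029119 -0.11303255]
shift cm [ 1.8   0.03 -0.09] rot [-0.22  0.04  0.03]
```

View pics/c7.png

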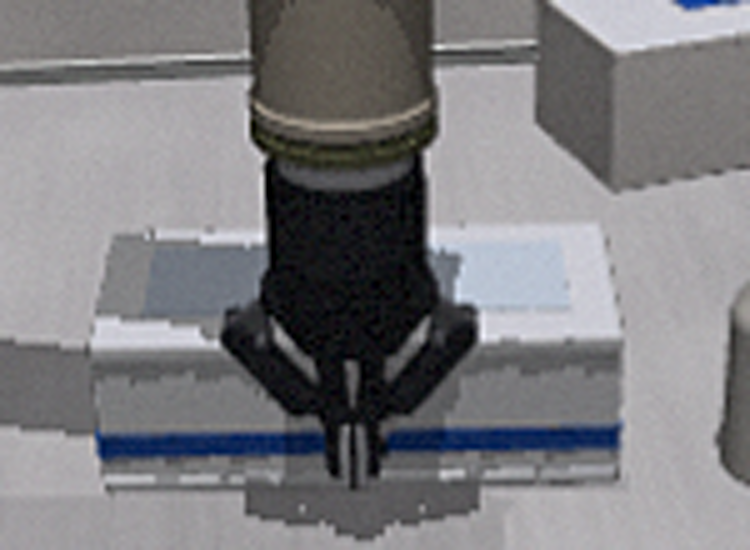

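The finger is at z 0.035 and the hasp is behind it, swung down. Now I'll push inward.

Request:
apply_moves:
  plan: [0.2, 0, 0, -0.2, 0, 0, 0, 0.5, 0, 0, -0.2, 0, 0, 0, 0.8, 0, 0, -0.2, 0, 0, 0, 1, 0, 0, -0.2, 0, 0, 0, 1.2, 0, 0, -0.2, 0, 0, 0, 1.4, 0, 0, -0.2, 0, 0, 0, 1.6, 0, 0, -0.2, 0, 0, 0, 1.7, 0, 0, -0.2, 0, 0, 0, 1.8, 0, 0, -0.2, 0, 0, 0, 1.8, 0, 0, -0.2, 0, 0, 0]

```text
t: 46.78
position: [0.5436, 0.1121, 0.0333]
eef_rot: [-179.9, 0.2, 86.3]
wrist_force: [-1.1, -5.5, 2.5]
finger_gap: -0.0006
```

```bash
python3 -c "
from h import *
s=st();print(bR.T@(np.array(s['position'])[:2]-bc))"
```

```text
{'t': 46.7833, 'position': [0.5436, 0.1121, 0.0333], 'eef_rot': [-179.8575, 0.1922, 86.2618], 'wrist_force': [-1.081, -5.4542, 2.5009], 'finger_gap': -0.0006, 'joint_pos': [-54.9163, 28.6908, 47.2526, 107.8308, -25.3796, 54.7737, 0.2222]}
[-0.00137617 -0.09674495]
```

Request:
apply_moves:
  plan: [0.2, 0, 0, 0, 0, 0, 0, 0.3, 0, 0, 0, 0, 0, 0, 0.3, 0, 0, 0, 0, 0, 0, 0.3, 0, 0, 0, 0, 0, 0, 0.3, 0, 0, 0, 0, 0, 0, 0, 0, 0, 0, 0, 0, 0, -1, 0, 0, 0, 0, 0, 0, -3, 0, 0, 0, 0, 0, 0, -5, 0, 0, 0, 0, 0, 0, -6, 0, 0, 0, 0, 0, 0]

```text
t: 47.62
position: [0.5394, 0.0496, 0.0337]
eef_rot: [-179.9, 0.2, 86.1]
wrist_force: [-0.6, -1.4, 0.6]
finger_gap: 0.0003
```

Request:
apply_moves:
  plan: [-1, 0, 0, 0, 0, 0, 0, -2, 0, -2, 0, 0, 0, 0, -3, 0, -5, 0, 0, 0, 0, -5, 0, -8, 0, 0, 0, 0, -8, 0, -11, 0, 0, 0, 0, -11, 0, -14, 0, 0, 0, 0, -14, 0, -17, 0, 0, 0, 0, -17, 0, -20, 0, 0, 0, 0, -19, 0, -22, 0, 0, 0, 0, -20, 0, -23, 0, 0, 0, 0]

```text
t: 48.45
position: [0.5267, -0.153, 0.2677]
eef_rot: [179.9, 0.2, 85.9]
wrist_force: [0.3, -0.1, -0.1]
finger_gap: -0.0001
```

```bash
python3 -c "
from h import *
s=st(); f=lid('s9.png'); t=grab('top','top9.png')
a=cv2.resize(f['image'][130:230,240:390],(600,400),interpolation=cv2.INTER_CUBIC)
cv2.imwrite('pics/c8.png',np.vstack([a,cv2.resize(t['image'][40:440],(600,375))])[:,:][:775] if 0 else np.hstack([cv2.resize(a,(400,300)),cv2.resize(t['image'],(400,300))]))
"
```

```text
{'t': 48.45, 'position': [0.5267, -0.153, 0.2677], 'eef_rot': [179.8766, 0.1939, 85.93], 'wrist_force': [0.2683, -0.0744, -0.0753], 'finger_gap': -0.0001, 'joint_pos': [-41.686, 12.3097, 61.7537, 94.8939, -10.8645, 79.2283, 17.4607]}
lid z=a y+b [-0.02123644  0.09158344] deg 1.2165752919103152
hasp 239
0.03 29 -0.087 -0.0694
0.04 64 -0.0902 -0.0692
0.05 27 -0.077 -0.069
0.06 31 -0.0778 -0.0691
0.07 36 -0.0784 -0.0692
0.08 50 -0.077 -0.0695
0.09 2 -0.0713 -0.0694
```

View pics/c8.png

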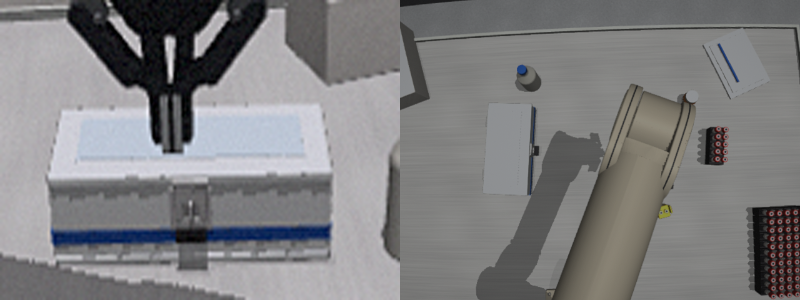

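The hasp hangs down over the staple in the picture. I'll check that the strap is vertical and the bystanders are unmoved.

```bash
python3 -c "
from h import *
f=load('s9'); b=cloud(f); b[...,:2]=(b[...,:2]-bc)@bR
for z0 in np.arange(.034,.09,.006):
  s=(b[...,2]>=z0)&(b[...,2]<z0+.006)&(b[...,1]<-.05)&(b[...,1]>-.1)
  a=s&(abs(b[...,0])>.007)&(abs(b[...,0])<.014); w=s&(abs(b[...,0])>.025)&(abs(b[...,0])<.08)
  print(round(z0,3),a.sum(),np.median(b[a][:,1]).round(4),'wall',np.median(b[w][:,1]).round(4))
o=cloud(load('side0.png'[:-4])); n=cloud(f)
for nm,(u,v) in dict(rack=(330,370),jar=(413,345),bottle=(397,190),yellow=(220,320)).items():
  print(nm,np.nanmax(abs(np.nanmedian(o[v-6:v+7,u-6:u+7],(0,1))-np.nanmedian(n[v-6:v+7,u-6:u+7],(0,1)))).round(4))
"
```

```text
0.034 11 -0.0846 wall -0.0642
0.04 25 -0.0746 wall -0.0641
0.046 12 -0.0725 wall -0.0636
0.052 10 -0.0712 wall -0.0635
0.058 13 -0.0728 wall -0.0636
0.064 9 -0.0726 wall -0.0636
0.07 10 -0.0719 wall -0.064
0.076 10 -0.0729 wall -0.0647
0.082 9 -0.0727 wall -0.0677
0.088 30 -0.0626 wall -0.0623
rack 0.0005
jar 0.0002
bottle 0.0005
yellow 0.0002
```

```bash
python3 -c "
from h import *
print(order.finish_job())"
```

```text
the job is handed in; nothing more can be done
None
```

I packed the cold box and handed the job in at about 48 s of robot time. No verdict was returned.

**What I did:** I laid the cold pack in the small compartment. I then freed all four cassettes and stood them in a row in the large compartment, shut the lid, and swung the hasp down over the staple.

**Last checks that agreed:**
- **Cassettes:** each top measured about 0.070 m, which is right for standing upright on the box floor.
- **Cold pack:** its top measured about 0.0405 m, so it is flat on the floor.
- **Hasp:** the strap lies about 8 mm off the wall over its whole length, so it hangs vertical.
- **Bystanders:** the tube rack, wash bottle, jar and yellow look-alike moved less than 1 mm.

**Readings that were off:**
- **Lid angle:** the side camera's depth readings fit a lid tilt of about 1.2°. The lid's top face is at its shut height of 0.092 m and it took about 52 N of pressing without moving, so I put this down to calibration error.
- **Wrist force:** it rose to 42 N while I set the cold pack down. I think the gripper's knuckles touched the rims, so it is unclear whether this counts against the 40 N limit on the gripper's body.
- **Squeezing the tabs:** I saw 40 to 66 N here, most likely from the pads sliding on the tabs. All readings stayed below the 120 N wrist limit.

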